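# Snap the marking jig shut and hold the spring punch on the pencil cross

### The job

Press the marking jig's open hinged metal leaf down over the wooden strip until the roller catch holds it shut by itself. Then take the spring-loaded centre punch out of the slanted rack and hold it upright with its point on the pencil cross that shows in the leaf's slot, leaning on it lightly so that the point is pushed about half-way into the barrel (never all the way, or it fires) and the barrel does not rest on the leaf. Finish while still holding it pressed there; leave the try square, block plane and spool where they are.

Things in the scene. Friction and masses are not known exactly. Their poses are not given: they have to be found in the camera images.
- jig: snap-down marking jig, fixed to the bench: plywood base 172 x 200 x 18 mm (x by y), two dark wooden fences along its y with a pale strip loose between them, brass hinge near the +x side, roller catch at the middle of the -x side, which faces the robot. Origin: centre of the underside, z up.
- roller (a point): top of the roller catch at rest, 48 mm above the bench: a sprung steel roller, 10 mm in diameter, 22 mm long along the jig's y, standing 6 mm above the shut leaf beside its free edge. It yields towards the jig's -x by itself when the leaf's edge is pressed down past it.
- leaf (a joint): the jig's hinged aluminium leaf, rad: 0 = shut, level, held by the catch; grows as the free edge (towards the robot) rises, at most 1.2. Starts open at 0.5 to 0.9 and stays where it is left (2 N at the pad moves it). The catch acts over the last 0.12 rad (11 mm at the pad) and takes about 5 to 10 N at the pad to pass; then the leaf rests at 0 to 0.02, otherwise above 0.08.
- leaf_hinge (a point): middle of the leaf's hinge axis, which lies along the jig's y; 62 mm from the jig's origin in +x, 36.5 mm above the bench. Axes: the leaf's own (equal to the jig's when shut; the leaf extends along its -x, z is its outer face's normal). The leaf is 5 mm thick, 124 mm wide along the hinge and ends 123 mm from the axis.
- leaf_pad (a point): centre of the top of the ribbed black rubber pad (22 x 56 mm) on the leaf, the place to press: 92 mm from the hinge axis along the leaf, 31 mm short of its free edge, 5.5 mm above the plane through the hinge axis. 42 mm above the bench when the leaf is shut. Axes as leaf_hinge.
- leaf_slot (a point): centre of the leaf's open slot (20 mm along its x, 76 mm along the hinge), level with the leaf's upper face: 45 mm from the hinge axis; 39 mm above the bench when shut, 9 mm above the strip. Sprung rubber feet under the leaf beyond the slot's ends hold the strip down.
- mark (a point): centre of the pencil cross (an X of two 16 mm strokes) on top of the pale strip, 30 mm above the bench, z up. With the leaf shut it shows in the slot, on its long centre line within 2 mm and at most 25 mm from its middle. The strip may shift a little as the leaf shuts: read it again then.
- strip: the pale wooden strip, 30 x 260 x 12 mm, lying along the jig's y; origin under its centre, straight below the cross; its x and y axes are turned 6 degrees from its edges
- rack: slanted tool rack, fixed: base 86 x 236 mm, 95 mm high, origin at the centre of the underside, -x side facing the robot. Its holed board slopes, so the tools' upper ends lean 0.40 rad (23 degrees) from vertical towards its -x. The punch is in the wide hole 62 mm towards its -y end; a fixed scratch awl with brown wooden handle, not needed, stands 128 mm from it, its top 160 mm above the bench.
- punch_grip (a point): middle of the ribbed steel grip of the spring-loaded centre punch, on its axis; z runs up the barrel, away from the point. Grip: 18 mm in diameter, from 20 mm below to 19 mm above here; then a 20 mm cap that ends 32.5 mm above here. The point is 90 mm below here when fully out. 0.14 kg. Hangs in its hole with 1.5 mm of play; draw it 70 mm along its axis to clear the board.
- punch_collar (a point): underside of the punch's collar (26 mm in diameter, 4 mm thick) that rests on the rack's board, 24 mm below punch_grip. Below it the barrel is 18 mm in diameter for 26 mm, then a cone that ends 44 mm below here, out of which the 5 mm rod of the spring point sticks by 22 mm.
- punch_point (a point): the tip of the punch's spring point, moving with its rod; axes as punch_grip
- punch: the punch; origin on its axis 90 mm below punch_grip (at the point when that is fully out), z up the barrel
- plunger (a joint): how far the spring point is pushed into the barrel, m: 0 = fully out, 0.012 = fully in (the punch would fire). Spring 600 N/m with 0.6 N preload: about 4 N at half-way (0.006). The hard strip does not give.
- try_square: bystander, loose: try square lying at the front right of the bench, 129 x 234 x 16 mm, origin under its centre
- block_plane: bystander, loose: metal block plane, 92 x 155 x 59 mm, origin under its centre
- spool_1: bystander, loose: turned wooden spool, 42 mm in diameter, 70 mm high, origin under its centre

How it is judged:
On the way, in this order (a step that is already met when the one before it is completed fails the run):
1. the leaf is shut and the roller catch alone holds it: nothing of the robot touches it (value of joint leaf below 0.04 rad and contact force between each of the arm, the fingers and jig below 0.3 N), for 0.3 s.
2. the punch is out of the rack, held in the fingers, with its point over the cross and the barrel upright (contact force between the fingers and punch above 1 N and horizontal distance between punch_point and mark below 0.008 m and angle between punch's own z axis and vertical below 0.2 rad), for 0.1 s.
At the end, for the whole second after the job is handed in: Leaf latched (under 0.04 rad); punch held still in the fingers, upright within 7 degrees, its point on the strip within 5 mm of the cross's centre, pushed in by 2.5 to 9.8 of its 12 mm (1 to 10 N), the punch not resting on the leaf or jig (value of joint leaf below 0.04 rad and distance between punch_point and mark below 0.005 m and angle between punch's own z axis and vertical below 0.12 rad and value of joint plunger between 0.0025 and 0.0098 m and contact force between punch and strip between 1 and 10 N and contact force between punch and jig below 0.5 N and contact force between the fingers and punch above 1 N and linear speed of punch below 0.02 m/s); the arm keeps its last pose, push and grip.
It fails at once if the spring point is pushed fully in: the punch fires (value of joint plunger above 0.0114 m).
It fails at once if a bystander is moved by more than 3 cm (distance of any of try_square, block_plane, spool_1 from where it was at the start of the episode above 0.03 m).
It also fails if it takes over 61 s, if anything falls off the work surface, if the arm or the gripper's body presses on something with over 40 N, if the wrist force passes 120 N, or if a joint passes its speed limit or range.

### The arm

A 6-joint arm with a two-finger parallel gripper is mounted at the origin on a cart in front of the work surface, level with it; the furniture and walls round the work are solid. World frame = base frame: x ahead of the robot, y to its left, z up, the work surface at z = 0. Lengths are in m, angles in rad, forces in N, time in s.
With the tool pointing down it reaches from about 0.25 to 0.725 m from the base axis. Payload 4 kg.
Tool frame: the origin (TCP) lies on the centre line of the jaws, within the pads' length; the fingertips stand 25 mm ahead of it and the grasp point (between the pads) lies 6 mm ahead of it; z points along the fingers, x is the direction in which the jaws open and shut, and the axes are right-handed (so a half turn about z gives the same grasp; the last joint's range is limited). The gripper opens to 85 mm and grips with 20 to 120 N. Pads are 22 mm wide; open, the fingers measure 114 mm over their backs; the gripper's body (76 mm by 85 mm) begins 54 mm behind the grasp point. The pads swing forward as they close: fully open they stand 13 mm farther back than shut.
Start: joints at [-1.121, 0.241, 0.005, 1.335, 0, 1.571], TCP at [0.217, -0.45, 0.256] pointing down, gripper open.
Joint ranges: [-2.72, 2.72], [-1.05, 1.87], [-1.09, 1.28], [-1.99, 2.15], [-1.42, 1.44], [-3.14, 3.14]. Speed limits (rad/s): [2.79, 2.79, 3.14, 3.14, 3.14, 3.14].

### API

Orientations are given as a unit quaternion [x, y, z, w].
In Python, from workcell import bot, imaging, order gives the robot as it stands.
- The arm moves only by the tool carry_out, never from a script. Its argument "moves" is a list of rows, each a list of 5 numbers: the shift along the tool's x, y, z scaled (see below), then the turn about the tool's z scaled (see below), then the opening, from -1 (shut) to 1 (fully open). In form: [[tx, ty, tz, roll, hand], ...]. A call has 1 to 20 rows; each row is the pose to reach, as a shift and turn from the pose commanded when the call began, along the tool's axes at that moment; what a row does not reach only later rows make up. The controller multiplies each number of a shift by 0.1 m and each number of a turn by 90 degrees. A row lasts 1/10 s, in which the tool goes at most 50 mm and 8.59 degrees, less where a joint would pass 70% of its speed; a pose out of reach is approached as far as the arm can. A call with a number of a shift or a turn outside -1 to 1 is refused whole. A call with a gripper value outside its range is refused whole. The fingers move at their own pace and stop on an object; the grip force is fixed at half the most. Time passes only in rows, so rows that repeat a pose let the fingers close. It gives the time, the measured TCP pose, the force and the opening at its end, in the units of the state.
- bot.get_obs(): the state, without advancing time (a new reading comes with each control period).
- imaging.camera(name): name is "side" or "top" or "wrist"; returns the picture (480x640x3 uint8, red, green, blue); there is no depth.
- imaging.camera_model(name): a dict with "fovy" (degrees; the focal length in pixels is half the picture's height over the tangent of half this angle, whatever the lens; pixels are square), "cx", "cy" (the principal point, pixels), "dist" ([k1, k2, p1, p2, k3] as OpenCV has them; the pictures are not rectified), "eye" and "rotation" of the camera in the world. Camera axes: x right, y up, looking along -z (the intrinsics and any distortion apply to the point x, -y, -z); pixel columns grow to the right and rows downward; lengths in m; the calibration is good to about 2 mm. A picture is of the moment at which its call begins: read the wrist's pose just before it. camera_model takes no time and is no camera call; for the wrist camera it gives the pose at the moment of the call.
- order.job_done(): hands the job in, once; it reports no verdict.
The state is a dict: "clock": time; "joint_pos": joint angles; "joint_vel": joint speeds; "tau": joint torques, N m; "eef_pos": TCP position; "tool_rot": TCP orientation; "ft_force": force on the tool from outside, world axes, zero at the start; "ft_torque": the same for the moment, N m; "grip_width": finger opening in m.
Only numpy, scipy, OpenCV 4.12 (cv2) and the standard library are available. Lean on these libraries where they do the work, as an engineer would, in place of code of your own. Each camera call takes 0.05 s, during which the arm holds its last target.

## Working session

There is one attempt and no reset: what is moved stays moved. The work goes in short steps, Python scripts to look and compute and a tool call to move; the robot and the scene stay as the last step left them, time stands still between calls to the robot, and variables do not carry over. Pictures are saved under pics/ and viewed, and the job is handed in when it is done.

Besides the shell and the picture viewer there is one more tool, called after "Emit:" as name([rows], argument=value, ...), one row to a line, values as JSON. carry_out: Moves the arm, as the interface text tells. Its arguments: {"type":"object","properties":{"moves":{"type":"array","items":{"type":"array","items":{"type":"number","minimum":-1,"maximum":1}}}},"required":["moves"]}

```bash
ls; mkdir -p pics
python3 - <<'E'
from workcell import bot, imaging, order
import cv2
print(bot.get_obs())
for n in ["side","top","wrist"]:
    print(n,imaging.camera_model(n))
    cv2.imwrite(f"pics/{n}0.png",imaging.camera(n)[:,:,::-1])
E
```

```text
pics
{'clock': 0.0, 'joint_pos': array([-1.12098952e+00,  2.41423495e-01,  3.68900773e-03,  1.33517075e+00,
       -1.88830748e-05,  1.57078606e+00]), 'joint_vel': array([ 0.00098774,  0.00145274, -0.00124391,  0.00166969, -0.00091531,
        0.00012877]), 'tau': array([ 4.05838982e-04, -3.72320902e+01,  2.52405417e+01,  1.70229084e-02,
        1.12695411e-04,  1.28329893e-05]), 'eef_pos': array([ 0.2171366 , -0.44974084,  0.25539419]), 'tool_rot': array([ 8.46994460e-01, -5.31600670e-01, -8.98131661e-04, -5.52561703e-04]), 'ft_force': array([-0.27222669, -0.45591493,  0.17966819]), 'ft_torque': array([ 0.04099961, -0.02982759, -0.02518255]), 'grip_width': 0.08517644848860327}
side {'fovy': 49.482414573884085, 'cx': 312.8865373742321, 'cy': 240.3533724302643, 'dist': array([-0.14178938,  0.        ,  0.        ,  0.        ,  0.        ]), 'eye': array([ 0.1443246 , -1.13441055,  0.59210671]), 'rotation': array([ 0.5523992 , -0.10088507, -0.13015838,  0.81715123])}
top {'fovy': 56.398532848569374, 'cx': 322.08729980247824, 'cy': 238.6129227458168, 'dist': array([-0.04038486,  0.        ,  0.        ,  0.        ,  0.        ]), 'eye': array([0.43754552, 0.01209936, 1.25727855]), 'rotation': array([ 0.03099865, -0.04386623, -0.70420573,  0.70796125])}
wrist {'fovy': 67.80856580813611, 'cx': 319.7842344918077, 'cy': 234.93777962208122, 'dist': array([-0.01330075,  0.        ,  0.        ,  0.        ,  0.        ]), 'eye': array([ 0.28776793, -0.41506613,  0.37447454]), 'rotation': array([-0.12999168,  0.0835967 , -0.52505508,  0.83691751])}
```

View pics/top0.png

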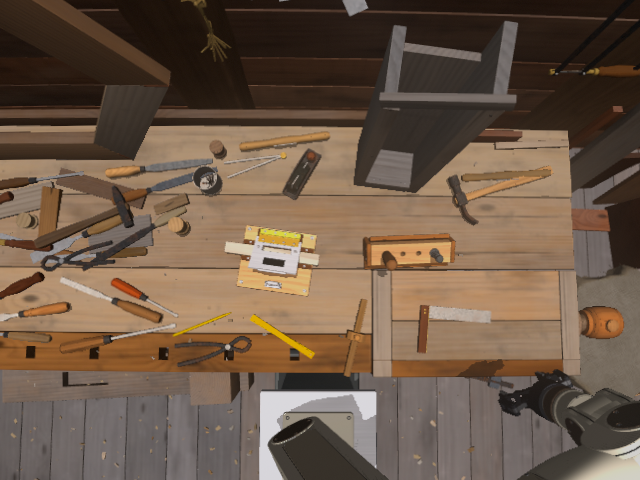

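View pics/side0.png

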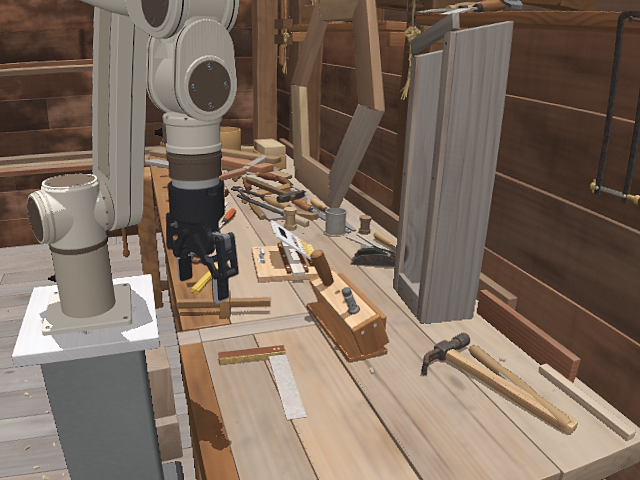

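View pics/wrist0.png

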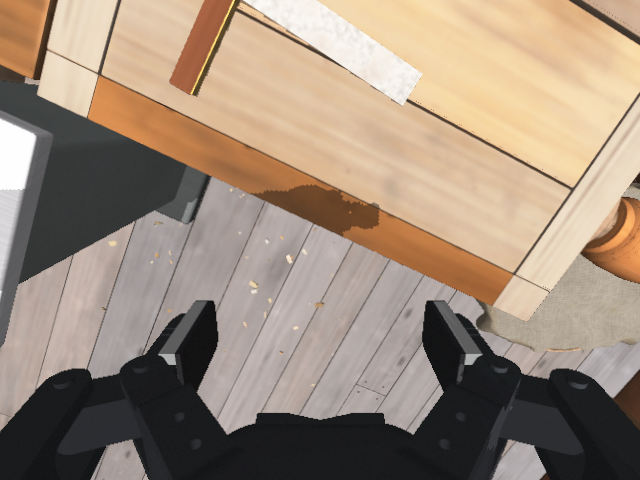

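```bash
cat > h.py <<'E'
import numpy as np, cv2
from scipy.spatial.transform import Rotation as R
from workcell import bot, imaging, order
F=np.diag([1.,-1,-1])
def cam(m):
    f=240/np.tan(np.radians(m['fovy'])/2)
    K=np.array([[f,0,m['cx']],[0,f,m['cy']],[0,0,1]])
    return K,np.array(m['dist'],float),np.array(m['eye']),R.from_quat(m['rotation']).as_matrix()
def proj(m,P):
    K,d,e,Rm=cam(m)
    pc=(np.atleast_2d(P)-e)@Rm@F
    return cv2.projectPoints(pc.reshape(-1,1,3),np.zeros(3),np.zeros(3),K,d)[0].reshape(-1,2)
def ray(m,uv):
    K,d,e,Rm=cam(m)
    n=cv2.undistortPoints(np.array(uv,float).reshape(-1,1,2),K,d).reshape(-1,2)
    v=np.c_[n,np.ones(len(n))]@F@Rm.T
    return e,v/np.linalg.norm(v,axis=1)[:,None]
def onz(m,uv,z):
    e,v=ray(m,uv); t=(z-e[2])/v[:,2]; return e+t[:,None]*v
def tri(ms,uvs):
    A=np.zeros((3,3));b=np.zeros(3)
    for m,uv in zip(ms,uvs):
        e,v=ray(m,[uv]);v=v[0];M=np.eye(3)-np.outer(v,v);A+=M;b+=M@e
    x=np.linalg.solve(A,b)
    return x,[np.linalg.norm(np.cross(x-ray(m,[uv])[0],ray(m,[uv])[1][0])) for m,uv in zip(ms,uvs)]
def shot(n,name):
    m=imaging.camera_model(n); im=imaging.camera(n)[:,:,::-1].copy(); cv2.imwrite(f"pics/{name}.png",im); return m,im
def crop(im,x0,y0,w,h,s,name):
    cv2.imwrite(f"pics/{name}.png",cv2.resize(im[y0:y0+h,x0:x0+w],None,fx=s,fy=s,interpolation=cv2.INTER_CUBIC))
E
python3 - <<'E'
from h import *
t=cv2.imread("pics/top0.png");s=cv2.imread("pics/side0.png")
a=cv2.resize(t[215:305,215:330],None,fx=5,fy=5,interpolation=cv2.INTER_CUBIC)
cv2.imwrite("pics/tj.png",a)
crop(t,355,225,110,55,7,"tr")
crop(s,240,210,160,150,4,"sj")
m=imaging.camera_model("top")
for uv in [(275,262),(437,257),(388,262),(410,252)]: print(onz(m,[uv],0.04))
E
```

```text
[[0.50235212 0.1178462  0.04      ]]
[[ 0.51829572 -0.32538192  0.04      ]]
[[ 0.50396645 -0.19007019  0.04      ]]
[[ 0.53166368 -0.25096452  0.04      ]]
```

View pics/tj.png

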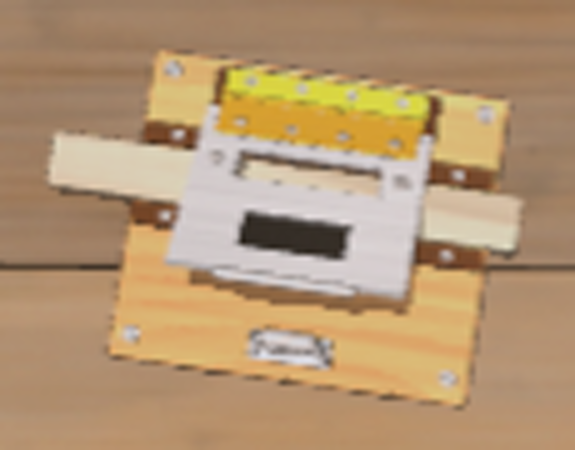

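View pics/tr.png

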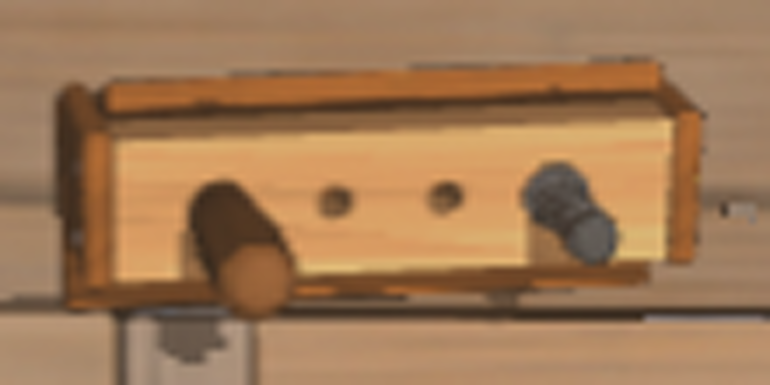

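View pics/sj.png

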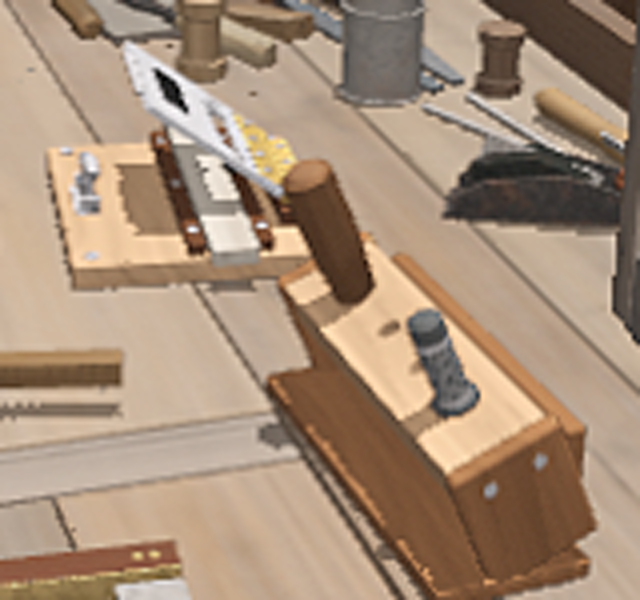

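Run:
```python
from h import *
mt=imaging.camera_model("top");ms=imaging.camera_model("side")
c=lambda p:(p[0]/5+215-.4,p[1]/5+215-.4)
S=np.array([onz(mt,[c(p)],0.019)[0] for p in [(173,68),(486,113),(130,332),(447,378)]])
print(S, S.mean(0))
v=S[0]+S[2]-S[1]-S[3];print("yaw y-axis",np.degrees(np.arctan2(-v[0],v[1])))
v=S[0]+S[1]-S[2]-S[3];print("yaw x-axis",np.degrees(np.arctan2(v[1],v[0])))
r=lambda p:(p[0]/7+355-.4,p[1]/7+225-.4)
q=lambda p:(p[0]/4+240-.4,p[1]/4+210-.4)
a=tri([mt,ms],[r((590,240)),q((426,324))]);b=tri([mt,ms],[r((556,192)),q((456,393))])
print(a,b,(a[0]-b[0])/np.linalg.norm(a[0]-b[0]),np.linalg.norm(a[0]-b[0]))
# awl top
print(tri([mt,ms],[r((255,280)),q((310,175))]))
# board ends etc
print("pad",tri([mt,ms],[c((295,236)),q((170,88))]))
# rack base edge at side view: bottom front edge
print(onz(mt,[r((70,308)),r((690,262))],0.0))
```

```text
[[0.59715185 0.19289262 0.019     ]
 [0.57305126 0.01846157 0.019     ]
 [0.45063796 0.21344857 0.019     ]
 [0.42638607 0.03891769 0.019     ]] [0.51180679 0.11593011 0.019     ]
yaw y-axis -7.888724198625019
yaw x-axis -7.96328525076842
(array([ 0.50733865, -0.30510916,  0.12989379]), [np.float64(0.00023144943908271463), np.float64(0.0002314494390828116)]) (array([ 0.52706857, -0.30398898,  0.08802896]), [np.float64(0.0012072911481382435), np.float64(0.0012072911481382574)]) [-0.4261821  -0.0241969   0.90431373] 0.04629458196567414
(array([ 0.4912246 , -0.17789059,  0.15823646]), [np.float64(8.776799392648906e-05), np.float64(8.776799392651469e-05)])
pad (array([0.49855256, 0.11659907, 0.09951684]), [np.float64(0.0011660676689209508), np.float64(0.0011660676689208694)])
[[ 0.4872664  -0.13044027  0.        ]
 [ 0.50688518 -0.38249547  0.        ]]
```

```bash
cat >> h.py <<'E'
def tool(phi): # deg, tool down
    c,s=np.cos(np.radians(phi)),np.sin(np.radians(phi))
    return np.array([[c,s,0],[s,-c,0],[0,0,-1]]).T  # columns x,y,z
def conv(phi,d): # world shift -> tool numbers
    M=np.array([[np.cos(np.radians(phi)),np.sin(np.radians(phi)),0],[np.sin(np.radians(phi)),-np.cos(np.radians(phi)),0],[0,0,-1]])
    return np.round(M@np.array(d)/0.1,3)
def phi_now():
    o=bot.get_obs(); x=R.from_quat(o['tool_rot']).apply([1,0,0]); return np.degrees(np.arctan2(x[1],x[0]))
E
python3 - <<'E'
from h import *
p=np.array([.217,-.45,.2555]);g=np.array([.505,.117,.2555]);phi=phi_now();print(phi)
d=(g-p)
n=5
for i,(ph) in enumerate([phi,phi+73,phi+146,phi+146,phi+146,phi+146]): print(ph,conv(ph,d/5),conv(ph,d/6))
E
```

```text
-64.22713913252234
-64.22713913252234 [-0.771 -1.012  0.   ] [-0.642 -0.843  0.   ]
8.772860867477661 [ 0.742 -1.033  0.   ] [ 0.619 -0.861  0.   ]
81.77286086747766 [1.205 0.408 0.   ] [1.004 0.34  0.   ]
81.77286086747766 [1.205 0.408 0.   ] [1.004 0.34  0.   ]
81.77286086747766 [1.205 0.408 0.   ] [1.004 0.34  0.   ]
81.77286086747766 [1.205 0.408 0.   ] [1.004 0.34  0.   ]
```

Emit:
carry_out([
  [-0.37, -0.48, 0, -0.1, -1],
  [-0.74, -0.97, 0, -0.2, -1],
  [-0.74, -0.97, 0, -0.811, -1],
  [-0.74, -0.97, 0, -0.811, -1],
  [-0.74, -0.97, 0, -0.811, -1],
  [-0.74, -0.97, 0, -0.811, -1],
  [-0.74, -0.97, 0, -0.811, -1],
  [-0.74, -0.97, 0, -0.811, -1],
  [-0.74, -0.97, 0, -0.811, -1],
  [-0.74, -0.97, 0, -0.811, -1],
])

```text
clock: 1.15
eef_pos: [0.2724, -0.3413, 0.256]
tool_rot: [0.997, 0.076, -0.0, -0.0]
ft_force: [0.6, -0.5, 0.7]
grip_width: 0.0
```

Emit:
carry_out([
  [0.36, -0.5, 0, -0.1, -1],
  [0.72, -1.0, 0, -0.2, -1],
  [0.72, -1.0, 0, -0.811, -1],
  [0.72, -1.0, 0, -0.811, -1],
  [0.72, -1.0, 0, -0.811, -1],
  [0.72, -1.0, 0, -0.811, -1],
  [0.72, -1.0, 0, -0.811, -1],
  [0.72, -1.0, 0, -0.811, -1],
  [0.72, -1.0, 0, -0.811, -1],
  [0.72, -1.0, 0, -0.811, -1],
])

```text
clock: 2.15
eef_pos: [0.3284, -0.2316, 0.2562]
tool_rot: [0.757, 0.654, -0.0, -0.0]
ft_force: [-0.1, 0.4, -0.7]
grip_width: -0.0
```

Emit:
carry_out([
  [0.46, 0.15, 0, 0, -1],
  [0.92, 0.31, 0, 0, -1],
  [0.92, 0.31, 0, 0, -1],
])

```text
clock: 2.45
eef_pos: [0.3742, -0.141, 0.2563]
tool_rot: [0.754, 0.656, 0.001, -0.0]
ft_force: [0.3, -0.8, -0.3]
grip_width: 0.0001
```

Emit:
carry_out([
  [0.46, 0.15, 0, 0, -1],
  [0.92, 0.31, 0, 0, -1],
  [0.92, 0.31, 0, 0, -1],
])

```text
clock: 2.75
eef_pos: [0.4181, -0.0549, 0.2562]
tool_rot: [0.754, 0.656, 0.001, -0.0]
ft_force: [-0.4, -1.1, -1.0]
grip_width: 0.0002
```

Emit:
carry_out([
  [0.46, 0.15, 0, 0, -1],
  [0.92, 0.31, 0, 0, -1],
  [0.92, 0.31, 0, 0, -1],
])

```text
clock: 3.05
eef_pos: [0.4621, 0.031, 0.256]
tool_rot: [0.755, 0.656, 0.001, -0.0]
ft_force: [-1.2, -1.2, 0.7]
grip_width: 0.0003
```

Emit:
carry_out([
  [0.46, 0.15, 0, 0, -1],
  [0.92, 0.31, 0, 0, -1],
  [0.92, 0.31, 0, 0, -1],
  [0.92, 0.31, 0, 0, -1],
])

```text
clock: 3.45
eef_pos: [0.5038, 0.114, 0.2556]
tool_rot: [0.756, 0.654, -0.001, -0.0]
ft_force: [-0.1, -0.8, -0.0]
grip_width: 0.0001
```

Run:
```python
from h import *
o=bot.get_obs();print(o['clock'],o['eef_pos'],phi_now(),o['ft_force'],o['joint_pos'])
shot("wrist","w1");m,im=shot("side","s1");crop(im,220,150,160,150,4,"s1c")
```

```text
3.45 [0.50380927 0.11396294 0.25558394] 81.72833207634253 [-0.09434743 -0.77328373 -0.01575261] [ 2.22925453e-01  2.75272921e-01  4.91790520e-02  1.34674968e+00
 -8.65613240e-04  3.67295413e-01]
```

View pics/w1.png

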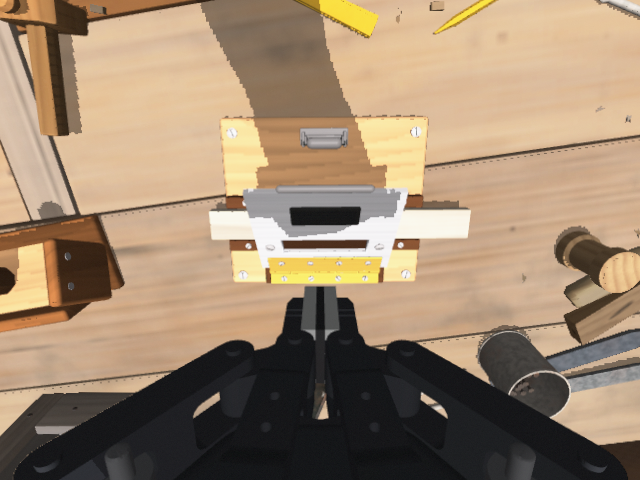

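View pics/s1c.png

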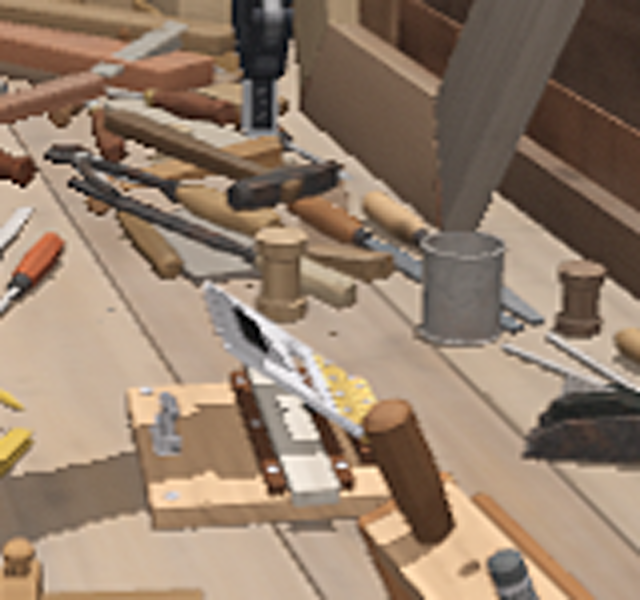

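Run:
```python
from h import *
m=imaging.camera_model("wrist");mt=imaging.camera_model("top")
S=onz(m,[(232,132),(415,131),(243,274),(406,274)],.019);print(S,S.mean(0))
v=S[0]+S[2]-S[1]-S[3];print(np.degrees(np.arctan2(v[0],-v[1])))
v=S[2]+S[3]-S[0]-S[1];print(np.degrees(np.arctan2(v[1],v[0])))
print(tri([m,mt],[(325,215.5),(273.6,261.8)]))
# angle of leaf via pad edges etc: pad corners
th=np.arange(.5,.91,.05);xd=np.array([.9904,-.138])
for t in th:
    u=-.092*np.cos(t)+.0055*np.sin(t);P=np.r_[np.array([.5118,.1159])+(.062+u)*xd,.0365+.092*np.sin(t)+.0055*np.cos(t)]
    print(t,P,proj(m,P)[0],proj(mt,P)[0])
```

```text
[[0.42362883 0.04072196 0.019     ]
 [0.44833113 0.214668   0.019     ]
 [0.57047625 0.02001067 0.019     ]
 [0.59634133 0.19511823 0.019     ]] [0.50969439 0.11762971 0.019     ]
-8.24308960199941
-7.775315116126514
(array([0.50077571, 0.11819358, 0.08605124]), [np.float64(0.0007752653374890912), np.float64(0.0007752653374891009)])
0.5 [0.49585381 0.1181219  0.08543385] [323.19890271 209.32391649] [273.35993242 263.55076687]
0.55 [0.49837268 0.11777093 0.08927611] [323.25917928 213.42873771] [273.37719547 262.51084425]
0.6000000000000001 [0.50107858 0.1173939  0.09298645] [323.32018093 217.79691666] [273.41028551 261.39543604]
0.6500000000000001 [0.50396476 0.11699174 0.09655561] [323.38165275 222.41629604] [273.45925043 260.20712224]
0.7000000000000002 [0.50702401 0.11656548 0.09997466] [323.4433246  227.27241995] [273.52408515 258.94877302]
0.7500000000000002 [0.51024867 0.11611616 0.10323505] [323.50491315 232.34854468] [273.60473007 257.6235443 ]
0.8000000000000003 [0.5136307  0.11564492 0.10632865] [323.56612432 237.6256899 ] [273.70106984 256.2348713 ]
0.8500000000000003 [0.51716162 0.11515292 0.1092477 ] [323.62665607 243.08273253] [273.8129324  254.78646004]
0.9000000000000004 [0.52083263 0.11464142 0.11198493] [323.68620158 248.69654431] [273.94008836 253.28227664]
```

Emit:
carry_out([
  [0.02, -0.05, 0.4, 0, -1],
  [0.03, -0.1, 0.8, 0, -1],
  [0.03, -0.1, 1.0, 0, -1],
  [0.03, -0.1, 1.0, 0, -1],
])

```text
clock: 3.95
eef_pos: [0.4914, 0.1168, 0.1535]
tool_rot: [0.757, 0.653, -0.003, -0.002]
ft_force: [-0.9, -0.5, 0.4]
grip_width: -0.0
```

Emit:
carry_out([
  [0, 0, 0.1, 0, -1],
  [0, 0, 0.2, 0, -1],
  [0, -0.01, 0.3, 0, -1],
  [0, -0.03, 0.4, 0, -1],
  [0, -0.06, 0.5, 0, -1],
  [0, -0.08, 0.6, 0, -1],
  [0, -0.1, 0.7, 0, -1],
  [0, -0.11, 0.78, 0, -1],
  [0, -0.11, 0.78, 0, -1],
])

```text
clock: 4.85
eef_pos: [0.483, 0.1207, 0.0771]
tool_rot: [0.756, 0.654, -0.001, -0.0]
ft_force: [-0.3, -0.2, -0.0]
grip_width: -0.0002
```

Run:
```python
from h import *
o=bot.get_obs();print(o['clock'],o['eef_pos'],phi_now(),o['ft_force'])
m,im=shot("side","s2");crop(im,240,210,130,110,5,"s2c")
```

```text
4.85 [0.48300997 0.12066064 0.07705895] 81.76270936728567 [-0.25260292 -0.24634213 -0.00468679]
```

View pics/s2c.png

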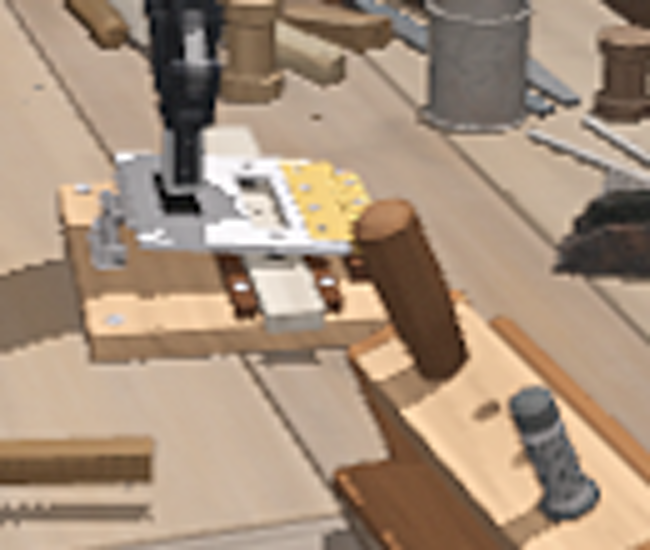

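Emit:
carry_out([
  [0, 0, 0.04, 0, -1],
  [0, 0, 0.08, 0, -1],
  [0, 0, 0.11, 0, -1],
  [0, 0, 0.13, 0, -1],
  [0, 0, 0.13, 0, -1],
  [0, 0, 0.13, 0, -1],
])

```text
clock: 5.5
eef_pos: [0.484, 0.1208, 0.0669]
tool_rot: [0.756, 0.654, 0.001, 0.0]
ft_force: [-4.1, -0.2, 11.0]
grip_width: -0.0002
```

Emit:
carry_out([
  [0, 0, 0.03, 0, -1],
  [0, 0, 0.03, 0, -1],
])

```text
clock: 5.7
eef_pos: [0.4841, 0.1208, 0.0665]
tool_rot: [0.756, 0.654, 0.001, 0.001]
ft_force: [-10.0, -2.5, 32.2]
grip_width: 0.0001
```

Emit:
carry_out([
  [0, 0, -0.2, 0, -1],
  [0, 0, -0.6, 0, -1],
  [0, 0, -1.0, 0, -1],
  [0, 0, -1.0, 0, -1],
  [0, 0, -1.0, 0, -1],
  [0, 0, -1.0, 0, -1],
])

```text
clock: 6.3
eef_pos: [0.4829, 0.1205, 0.1613]
tool_rot: [0.756, 0.654, -0.001, -0.0]
ft_force: [0.5, -0.8, -0.4]
grip_width: 0.0007
```

Run:
```python
from h import *
o=bot.get_obs();print(o['clock'],o['eef_pos'],phi_now(),o['ft_force'])
m,im=shot("side","s3");crop(im,240,210,130,110,5,"s3c")
m,im=shot("wrist","w3")
```

```text
6.3 [0.48293675 0.1204947  0.16125541] 81.74538465365096 [ 0.46933471 -0.79600766 -0.36649387]
```

View pics/s3c.png

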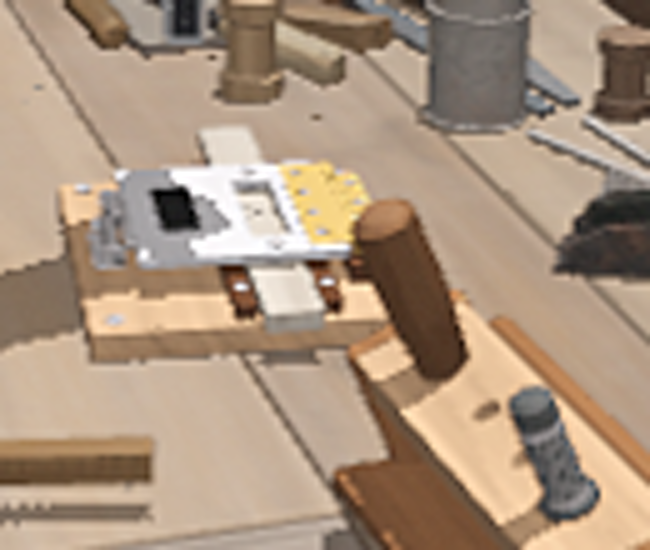

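View pics/w3.png

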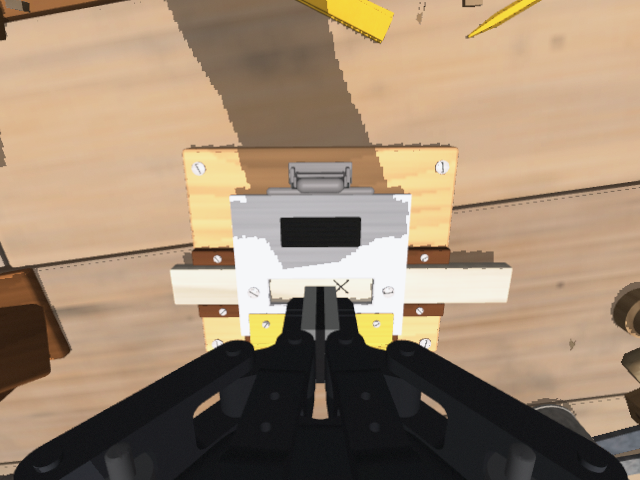

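Run:
```python
from h import *
m=imaging.camera_model("wrist")
print(onz(m,[(341,286)],.03),onz(m,[(320.5,232.5)],.042),onz(m,[(320.8,292)],.039))
print(onz(m,[(198,168),(441.5,168)],.019))
im=cv2.imread("pics/w3.png");crop(im,250,260,160,60,5,"w3c")
mt,t=shot("top","t3");crop(t,215,215,115,90,6,"t3c")
print(proj(mt,[onz(m,[(341,286)],.03)[0]]))
```

```text
[[0.5270914 0.1315644 0.03     ]] [[0.47847443 0.12262265 0.042     ]] [[0.52542418 0.11607049 0.039     ]]
[[0.42432284 0.04077614 0.019     ]
 [0.4496877  0.2154836  0.019     ]]
[[270.44683952 253.15351171]]
```

View pics/w3c.png

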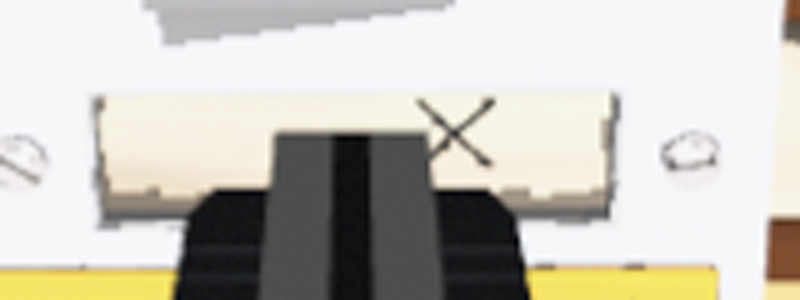

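View pics/t3c.png

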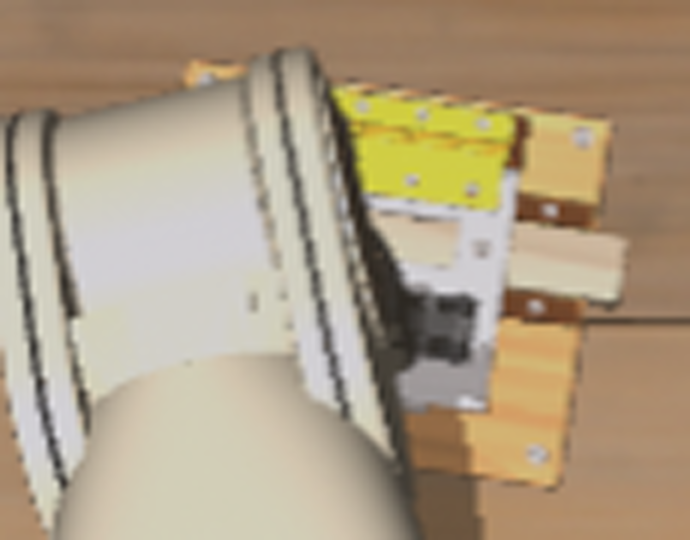

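Emit:
carry_out([
  [0, 0, -0.4, 0, -1],
  [-0.4, 0.09, -0.5, 0, 0.1],
  [-0.84, 0.18, -0.5, 0, 0.1],
  [-0.84, 0.18, -0.5, 0, 0.1],
])

```text
clock: 6.85
eef_pos: [0.4894, 0.0311, 0.2119]
tool_rot: [0.758, 0.652, -0.001, 0.0]
ft_force: [0.4, 0.4, 0.1]
grip_width: 0.0432
```

Emit:
carry_out([
  [-0.42, 0.09, 0, 0, 0.1],
  [-0.84, 0.18, 0, 0, 0.1],
  [-0.84, 0.18, 0, 0, 0.1],
])

```text
clock: 7.15
eef_pos: [0.4949, -0.0542, 0.2112]
tool_rot: [0.758, 0.652, -0.001, -0.0]
ft_force: [0.9, 1.2, 0.8]
grip_width: 0.0468
```

Emit:
carry_out([
  [-0.42, 0.09, 0, 0, 0.1],
  [-0.84, 0.18, 0, 0, 0.1],
  [-0.84, 0.18, 0, 0, 0.1],
])

```text
clock: 7.45
eef_pos: [0.501, -0.1395, 0.2112]
tool_rot: [0.758, 0.652, -0.001, -0.0]
ft_force: [0.9, 0.1, -0.6]
grip_width: 0.0468
```

Emit:
carry_out([
  [-0.42, 0.09, 0, 0, 0.1],
  [-0.84, 0.18, 0, 0, 0.1],
  [-0.84, 0.18, 0, 0, 0.1],
])

```text
clock: 7.75
eef_pos: [0.5069, -0.2249, 0.2112]
tool_rot: [0.758, 0.653, -0.0, 0.0]
ft_force: [0.1, -0.2, -0.9]
grip_width: 0.047
```

Emit:
carry_out([
  [-0.4, 0.09, 0, -0.08, 0.1],
  [-0.81, 0.18, 0, -0.136, 0.1],
  [-0.81, 0.18, 0, -0.136, 0.1],
  [-0.81, 0.18, 0, -0.136, 0.1],
])

```text
clock: 8.15
eef_pos: [0.5128, -0.3037, 0.211]
tool_rot: [0.682, 0.731, 0.0, -0.001]
ft_force: [-0.8, 0.6, 0.4]
grip_width: 0.047
```

Run:
```python
from h import *
o=bot.get_obs();print(o['clock'],o['eef_pos'],phi_now(),o['ft_force'],o['grip_width'])
m,im=shot("wrist","w4")
m,im=shot("side","s4");crop(im,280,200,120,110,5,"s4c")
```

```text
8.15 [ 0.51279457 -0.30372256  0.21103901] 93.92994885459751 [-0.83306736  0.57578549  0.4382711 ] 0.0470465203661034
```

View pics/w4.png

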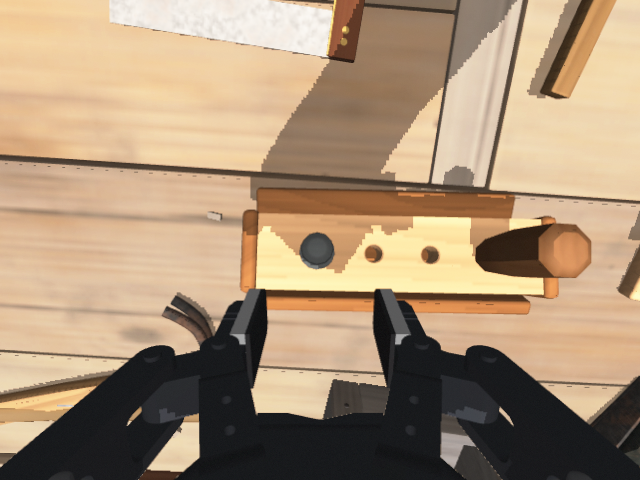

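View pics/s4c.png

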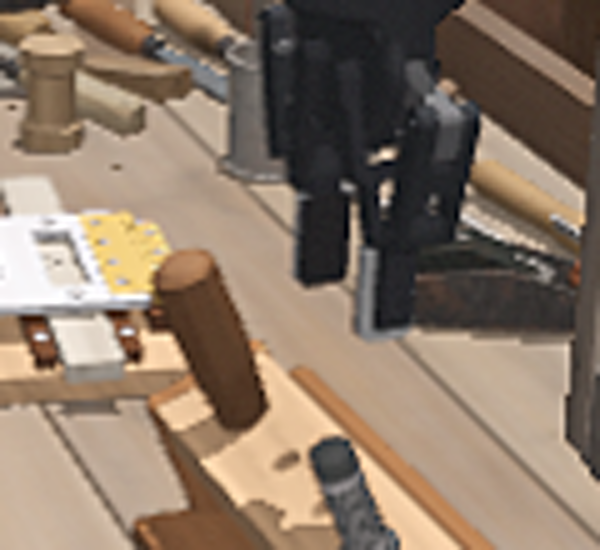

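Run:
```python
from h import *
m=imaging.camera_model("wrist");mt=imaging.camera_model("top");ms=imaging.camera_model("side")
im=cv2.imread("pics/w4.png");crop(im,240,180,300,130,2.6,"w4c")
r=lambda p:(p[0]/7+355-.4,p[1]/7+225-.4)
q=lambda p:(p[0]/4+240-.4,p[1]/4+210-.4)
print(tri([m,mt,ms],[(317.5,248.5),r((590,240)),q((426,324))]))
print(tri([m,ms],[(317.5,248.5),q((426,324))]))
P=onz(m,[(373.5,253.5),(430,256)],.083);print(P,np.degrees(np.arctan2(*(P[1]-P[0])[[1,0]])))
P=onz(m,[(258,188.5),(514,196.5)],.012);print(P,np.degrees(np.arctan2(*(P[1]-P[0])[[1,0]])))
print(onz(m,[(317.5,248.5)],.13),m['eye'])
```

```text
(array([ 0.50748176, -0.30426881,  0.12978061]), [np.float64(0.0010082098387685606), np.float64(0.000923805348059127), np.float64(0.00031507932654292867)])
(array([ 0.50787091, -0.30324693,  0.1288565 ]), [np.float64(3.2804561296004284e-05), np.float64(3.280456129597622e-05)])
[[ 0.52546986 -0.26053796  0.083     ]
 [ 0.52453984 -0.21829467  0.083     ]] 91.26121681245509
[[ 0.49656874 -0.35799761  0.012     ]
 [ 0.48747235 -0.1254813   0.012     ]] 92.24035441543539
[[ 0.50742344 -0.30326528  0.13      ]] [ 0.43484101 -0.30770989  0.33075039]
```

View pics/w4c.png

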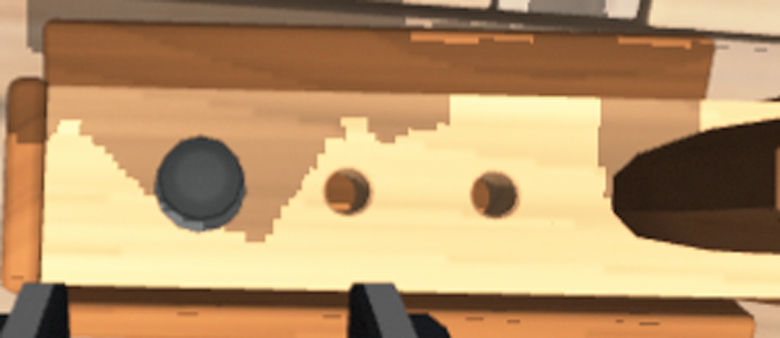

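Emit:
carry_out([
  [0, -0.01, 0.3, 0.02, 0.1],
  [0, -0.01, 0.55, 0.02, 0.1],
  [0, -0.01, 0.75, 0.02, 0.1],
  [0, -0.01, 0.85, 0.02, 0.1],
  [0, -0.01, 0.85, 0.02, 0.1],
  [0, -0.01, 0.85, 0.02, 0.1],
])

```text
clock: 8.85
eef_pos: [0.5125, -0.3044, 0.1282]
tool_rot: [0.693, 0.721, 0.0, 0.0]
ft_force: [-0.1, 0.3, 0.9]
grip_width: 0.0468
```

Run:
```python
from h import *
o=bot.get_obs();print(o['clock'],o['eef_pos'],phi_now(),o['ft_force'],o['grip_width'])
m,im=shot("wrist","w5");crop(im,160,180,320,240,2.5,"w5c")
m,im=shot("side","s5");crop(im,290,220,120,110,5,"s5c")
```

```text
8.85 [ 0.51252056 -0.30438515  0.12820747] 92.24416182428944 [-0.06845886  0.31400963  0.92638626] 0.04680100799294438
```

View pics/w5c.png

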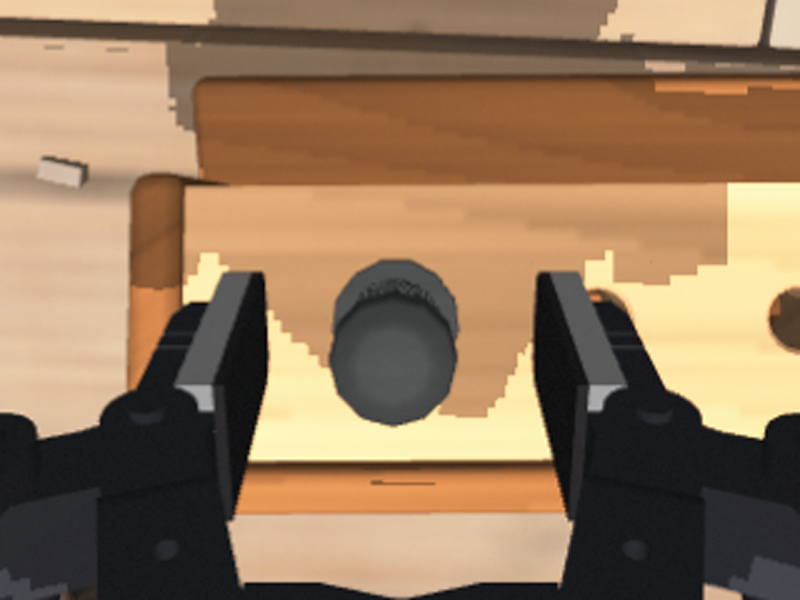

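View pics/s5c.png

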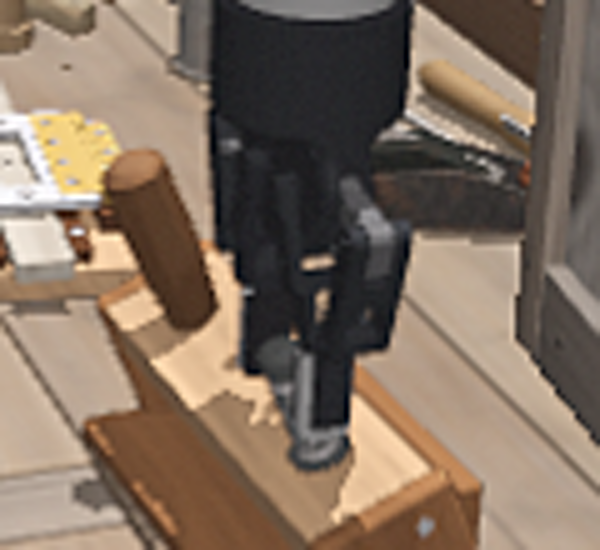

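Emit:
carry_out([
  [0, 0, 0.02, 0, 0.1],
  [0, 0, 0.02, 0, -1],
  [0, 0, 0.02, 0, -1],
  [0, 0, 0.02, 0, -1],
  [0, 0, 0.02, 0, -1],
  [0, 0, 0.02, 0, -1],
  [0, 0, 0.02, 0, -1],
])

```text
clock: 9.65
eef_pos: [0.5119, -0.3052, 0.1257]
tool_rot: [0.694, 0.72, -0.0, 0.0]
ft_force: [-0.0, 0.7, 4.2]
grip_width: 0.0177
```

Emit:
carry_out([
  [0, -0.039, -0.092, 0, -1],
  [0, -0.078, -0.184, 0, -1],
  [0, -0.117, -0.276, 0, -1],
  [0, -0.156, -0.368, 0, -1],
  [0, -0.195, -0.46, 0, -1],
  [0, -0.226, -0.534, 0, -1],
  [0, -0.226, -0.534, 0, -1],
  [0, -0.226, -0.534, 0, -1],
])

```text
clock: 10.45
eef_pos: [0.4893, -0.3059, 0.179]
tool_rot: [0.694, 0.72, 0.0, 0.0]
ft_force: [0.5, -0.2, -1.6]
grip_width: 0.0178
```

Run:
```python
from h import *
o=bot.get_obs();print(o['clock'],o['eef_pos'],phi_now(),o['ft_force'],o['grip_width'])
m,im=shot("wrist","w6");crop(im,160,180,320,240,2.5,"w6c")
m,im=shot("side","s6");crop(im,290,200,120,110,5,"s6c")
```

```text
10.45 [ 0.48934888 -0.30588833  0.17895041] 92.1837318294363 [ 0.52933548 -0.20135529 -1.64659273] 0.017847358644904873
```

View pics/w6c.png

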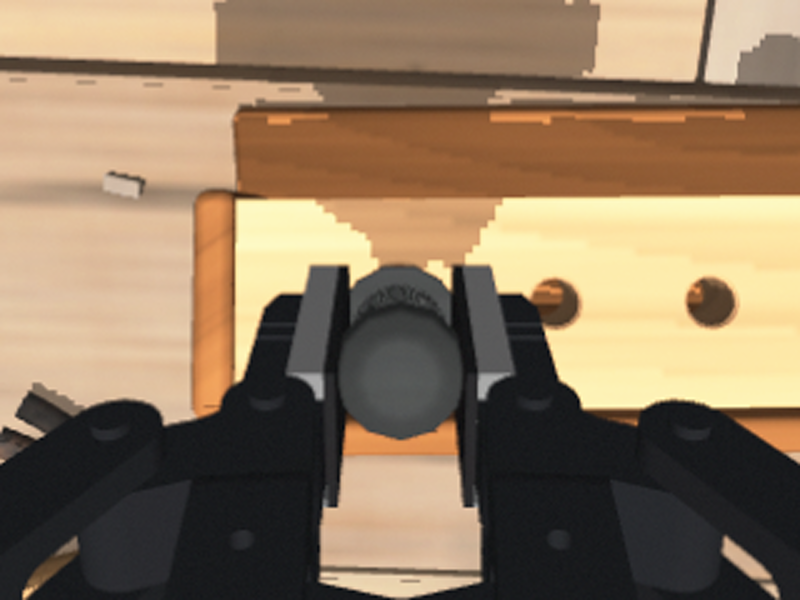

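View pics/s6c.png

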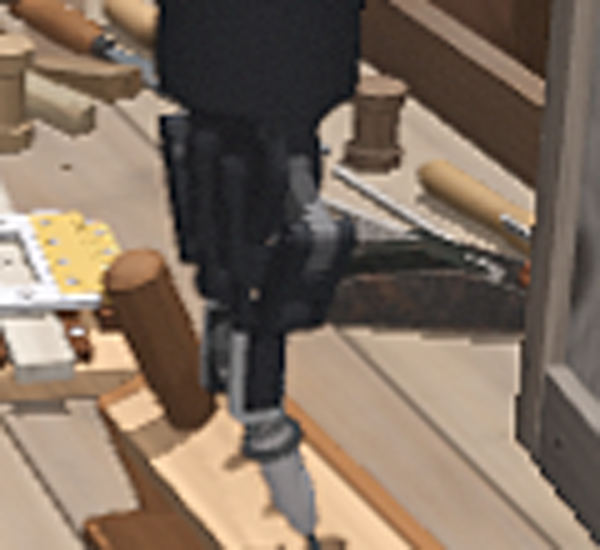

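Emit:
carry_out([
  [0, 0.04, -0.015, 0, -1],
  [0, 0.07, -0.03, 0, -1],
  [0, 0.12, -0.05, 0, -1],
  [0, 0.17, -0.067, 0, -1],
  [0, 0.225, -0.08, 0, -1],
  [0, 0.276, -0.093, 0, -1],
  [0, 0.276, -0.093, 0, -1],
])

```text
clock: 11.25
eef_pos: [0.5172, -0.3047, 0.1879]
tool_rot: [0.693, 0.721, -0.0, -0.0]
ft_force: [-2.9, 0.7, -0.6]
grip_width: 0.0182
```

Run:
```python
from h import *
o=bot.get_obs();print(o['clock'],o['eef_pos'],phi_now(),o['ft_force'],o['grip_width'])
m,im=shot("wrist","w7");crop(im,160,180,320,240,2.5,"w7c")
m,im=shot("side","s7");crop(im,290,220,120,110,5,"s7c")
```

```text
11.25 [ 0.51719446 -0.30465318  0.18790294] 92.21427887270211 [-2.93431954  0.67157798 -0.60394876] 0.018153223225662023
```

View pics/w7c.png

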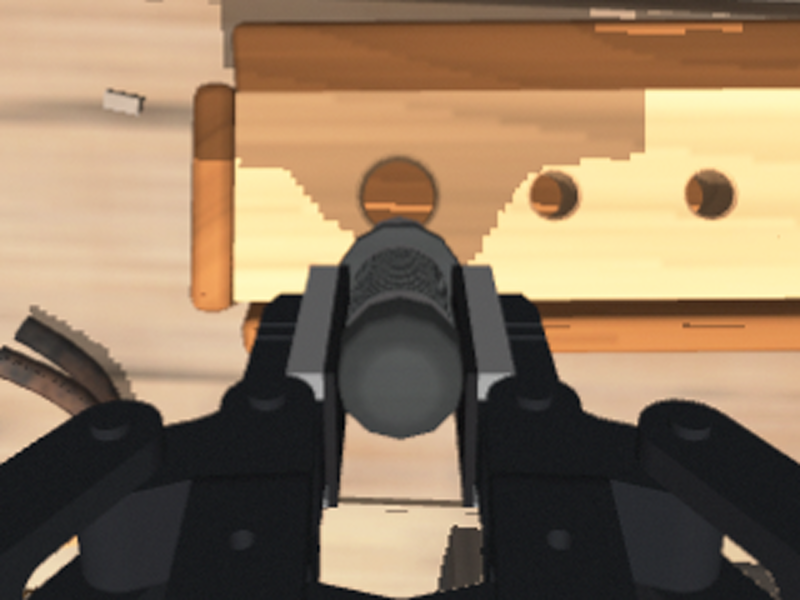

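View pics/s7c.png

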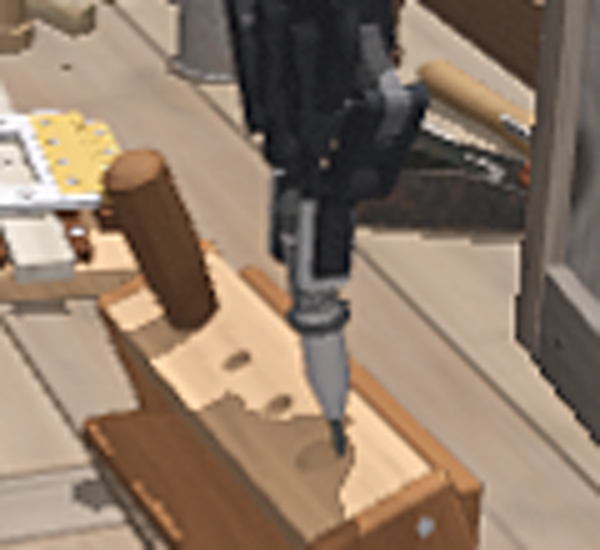

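```bash
cat >> h.py <<'E'
def onplane(m,uv,p0,n):
    e,v=ray(m,uv);p0=np.array(p0);n=np.array(n);t=((p0-e)@n)/(v@n);return e+t[:,None]*v
E
python3 - <<'E'
from h import *
ms=imaging.camera_model("side")
o=bot.get_obs();p=o['eef_pos'];x=R.from_quat(o['tool_rot']).apply([1,0,0])
q=lambda a:(a[0]/5+290-.4,a[1]/5+220-.4)
P=onplane(ms,[q((342,457)),q((336,420)),q((328,370)),q((318,318)),q((324,460)),q((308,240))],p,x);print(P)
for a,b in [(1,3),(2,3),(0,3)]:
    d=P[b]-P[a];print(np.degrees(np.arctan2(-d[0],d[2])),np.linalg.norm(d))
E
```

```text
[[ 0.53587471 -0.30390173  0.07918567]
 [ 0.53214901 -0.30404884  0.09668061]
 [ 0.52726542 -0.30424173  0.11985952]
 [ 0.52157867 -0.30446555  0.1435538 ]
 [ 0.52790545 -0.30420742  0.07930735]
 [ 0.51542356 -0.30470988  0.17779727]]
12.708162436765905 0.04805207234588287
13.496026655702344 0.02436817845302442
12.522032895966579 0.0659389930615802
```

Emit:
carry_out([
  [0, 0.05, 0, 0, -1],
  [0, 0.1, 0, 0, -1],
  [0, 0.15, 0, 0, -1],
  [0, 0.19, 0, 0, -1],
  [0, 0.23, 0, 0, -1],
  [0, 0.23, 0, 0, -1],
  [0, 0.23, 0, 0, -1],
])

```text
clock: 12.05
eef_pos: [0.5401, -0.3039, 0.188]
tool_rot: [0.693, 0.721, -0.0, 0.0]
ft_force: [-2.2, -0.5, -0.6]
grip_width: 0.0178
```

Run:
```python
from h import *
o=bot.get_obs();print(o['clock'],o['eef_pos'],phi_now(),o['ft_force'],o['grip_width'])
m,im=shot("wrist","w8");crop(im,160,180,320,240,2.5,"w8c")
m,im=shot("side","s8");crop(im,300,220,120,110,5,"s8c")
```

```text
12.05 [ 0.54011354 -0.30394875  0.18801783] 92.1996459619498 [-2.23369641 -0.50829759 -0.55989706] 0.017832834960419805
```

View pics/w8c.png

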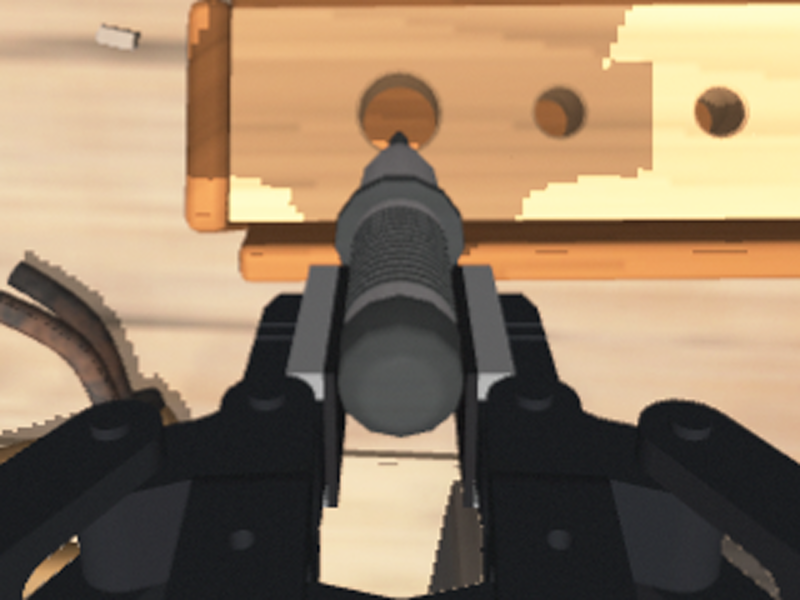

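View pics/s8c.png

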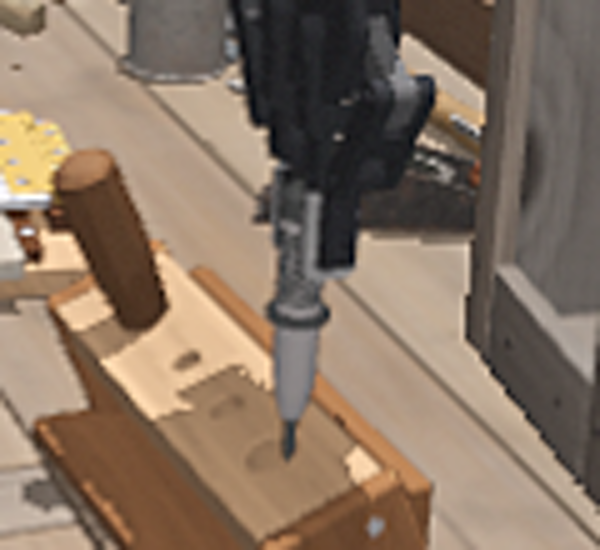

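Run:
```python
from h import *
ms=imaging.camera_model("side");mw=imaging.camera_model("wrist")
o=bot.get_obs();p=o['eef_pos'];x=R.from_quat(o['tool_rot']).apply([1,0,0])
q=lambda a:(a[0]/5+300-.4,a[1]/5+220-.4)
P=onplane(ms,[q((288.5,458)),q((291,422)),q((294,370)),q((298.5,314))],p,x);print(P)
for a,b in [(1,3),(2,3),(0,3),(0,2)]:
    d=P[b]-P[a];print(np.degrees(np.arctan2(-d[0],d[2])),np.linalg.norm(d))
```

```text
[[ 0.53423237 -0.30417592  0.07914959]
 [ 0.53433211 -0.30416932  0.09549118]
 [ 0.5342149  -0.30416983  0.11876975]
 [ 0.53465979 -0.30414865  0.14327271]]
-0.39291969171758967 0.047782661653492396
-1.0401833539461647 0.024507007249285406
-0.38190345204110926 0.06412455051570971
0.02526914240179393 0.039620164987247915
```

Emit:
carry_out([
  [0, 0, -0.2, 0, -1],
  [0, 0, -0.5, 0, -1],
  [0, 0, -0.8, 0, -1],
  [0, 0, -1, 0, -1],
  [0, 0, -1, 0, -1],
])

```text
clock: 12.65
eef_pos: [0.5422, -0.3046, 0.2923]
tool_rot: [0.693, 0.721, 0.002, 0.005]
ft_force: [0.0, -1.2, -0.8]
grip_width: 0.0177
```

Emit:
carry_out([
  [0.2, 0.01, 0, 0, -1],
  [0.5, 0.02, 0, 0, -1],
  [0.87, 0.02, 0, 0, -1],
  [0.87, 0.02, 0, 0, -1],
])

```text
clock: 13.05
eef_pos: [0.5384, -0.2126, 0.2868]
tool_rot: [0.692, 0.722, 0.001, -0.002]
ft_force: [-0.3, -0.8, -1.4]
grip_width: 0.018
```

Emit:
carry_out([
  [0.4, 0.01, 0, 0, -1],
  [0.87, 0.02, 0, 0, -1],
  [0.87, 0.02, 0, 0, -1],
])

```text
clock: 13.35
eef_pos: [0.5371, -0.1251, 0.287]
tool_rot: [0.691, 0.723, 0.001, -0.001]
ft_force: [0.3, -0.8, -0.4]
grip_width: 0.0179
```

Emit:
carry_out([
  [0.4, 0.01, 0, 0, -1],
  [0.87, 0.02, 0, 0, -1],
  [0.87, 0.02, 0, 0, -1],
])

```text
clock: 13.65
eef_pos: [0.5358, -0.0385, 0.287]
tool_rot: [0.691, 0.723, 0.001, -0.001]
ft_force: [0.9, -0.7, -1.8]
grip_width: 0.0178
```

Emit:
carry_out([
  [0.4, 0.01, 0, 0, -1],
  [0.87, 0.02, 0, 0, -1],
  [0.87, 0.02, 0, 0, -1],
])

```text
clock: 13.95
eef_pos: [0.5347, 0.0482, 0.287]
tool_rot: [0.691, 0.723, 0.001, -0.001]
ft_force: [-0.4, -0.8, -1.2]
grip_width: 0.0178
```

Emit:
carry_out([
  [0.4, 0.01, 0, 0, -1],
  [0.7, 0.02, 0, 0, -1],
  [0.87, 0.02, 0, 0, -1],
  [0.87, 0.02, 0, 0, -1],
  [0.87, 0.02, 0, 0, -1],
])

```text
clock: 14.45
eef_pos: [0.5335, 0.1303, 0.2873]
tool_rot: [0.693, 0.72, -0.001, 0.0]
ft_force: [-0.2, -0.2, -1.9]
grip_width: 0.0176
```

Run:
```python
from h import *
o=bot.get_obs();print(o['clock'],o['eef_pos'],phi_now(),o['ft_force'],o['grip_width'])
m,im=shot("wrist","w9");crop(im,200,100,240,210,3,"w9c")
m,im=shot("side","s9");crop(im,220,160,160,130,5,"s9c")
```

```text
14.45 [0.53350169 0.13030858 0.28726962] 92.18878804961645 [-0.22188846 -0.15306672 -1.8798076 ] 0.01764181465402136
```

View pics/w9c.png

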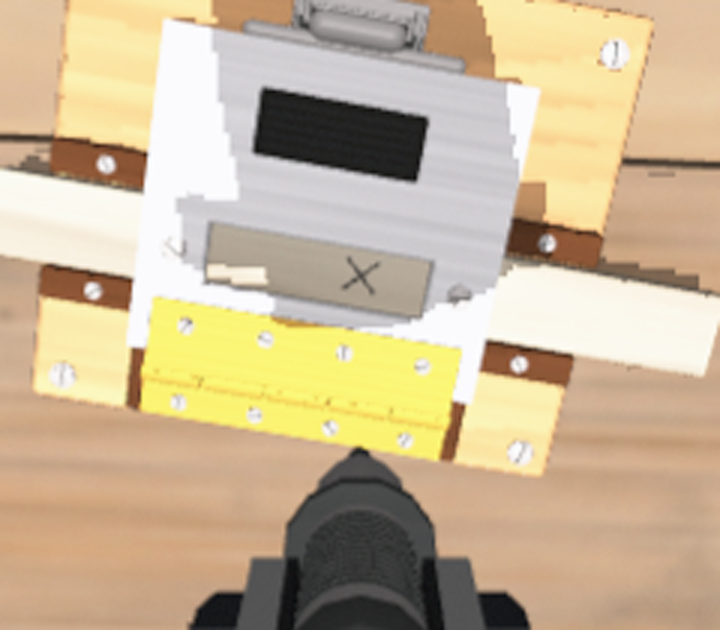

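View pics/s9c.png

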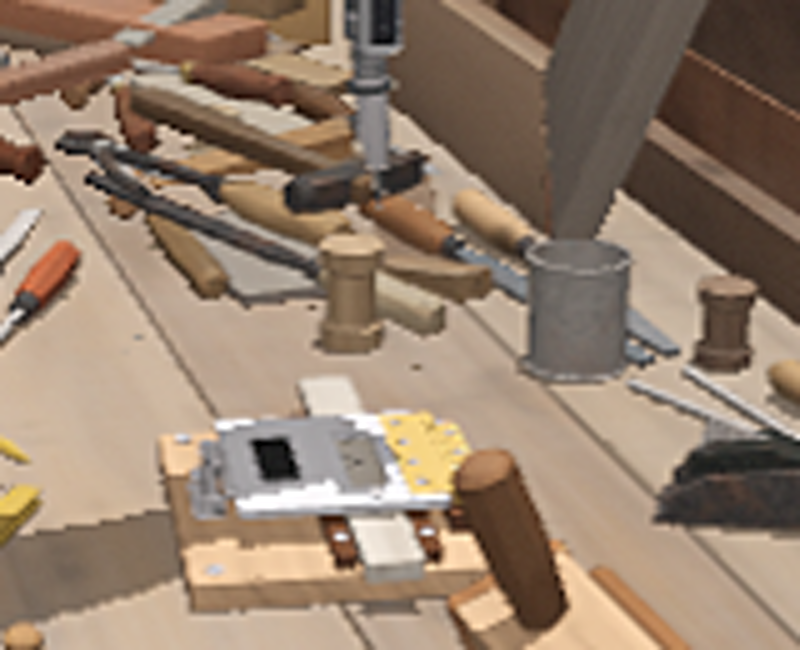

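Run:
```python
from h import *
ms=imaging.camera_model("side");mw=imaging.camera_model("wrist");p=bot.get_obs()['eef_pos']
M=onz(mw,[(320,191.7)],.03)[0];print("mark",M)
q=lambda a:(a[0]/5+220-.4,a[1]/5+160-.4)
T,e=tri([mw,ms],[(319.8,250.3),q((377,201))]);print("tip",T,e,T-p)
x=R.from_quat(bot.get_obs()['tool_rot']).apply([1,0,0])
print(onplane(ms,[q((377,201)),q((376,170)),q((370,88))],p,x))
print(onz(mw,[(319.8,250.3)],.1728))
im=cv2.imread("pics/s9.png");crop(im,275,165,40,45,12,"s9d")
```

```text
mark [0.52744937 0.13116116 0.03      ]
tip [0.53771989 0.13129188 0.18072089] [np.float64(0.0006564365055802682), np.float64(0.0006564365055802151)] [ 0.0042485   0.00147607 -0.10688215]
[[0.53663771 0.12987597 0.18099715]
 [0.53591471 0.12985847 0.19819884]
 [0.53216917 0.12974456 0.24314005]]
[[0.54132746 0.13129487 0.1728    ]]
```

View pics/s9d.png

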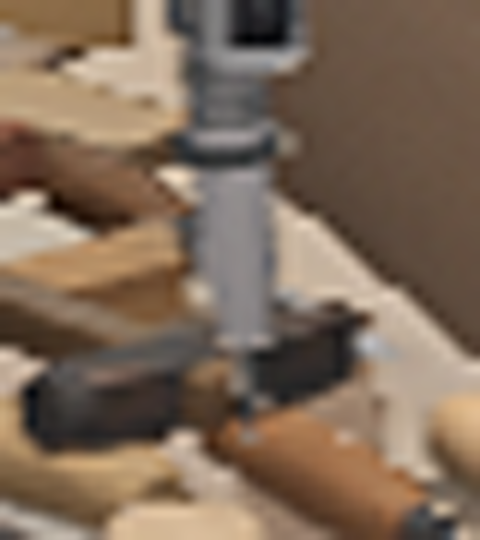

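Emit:
carry_out([
  [0, -0.04, 0.3, 0, -1],
  [0, -0.08, 0.6, 0, -1],
  [0, -0.08, 0.85, 0, -1],
  [0, -0.08, 1.0, 0, -1],
  [0, -0.08, 1.0, 0, -1],
])

```text
clock: 15.05
eef_pos: [0.5236, 0.1291, 0.1854]
tool_rot: [0.694, 0.72, -0.002, -0.001]
ft_force: [0.4, -1.1, -1.9]
grip_width: 0.018
```

Emit:
carry_out([
  [0, 0, 0.1, 0, -1],
  [0, 0, 0.2, 0, -1],
  [0, 0, 0.2, 0, -1],
  [0, 0, 0.2, 0, -1],
])

```text
clock: 15.45
eef_pos: [0.5253, 0.1308, 0.1681]
tool_rot: [0.693, 0.72, 0.0, 0.0]
ft_force: [-0.6, -0.2, -2.1]
grip_width: 0.018
```

Run:
```python
from h import *
o=bot.get_obs();print(o['clock'],o['eef_pos'],phi_now(),o['ft_force'],o['grip_width'])
m,im=shot("wrist","w10");crop(im,230,160,180,150,4,"w10c")
m,im=shot("side","s10");crop(im,260,170,80,100,6,"s10c")
```

```text
15.45 [0.52533388 0.13084159 0.16813565] 92.19047963050109 [-0.64786795 -0.17181307 -2.06822021] 0.017955092287691897
```

View pics/w10c.png

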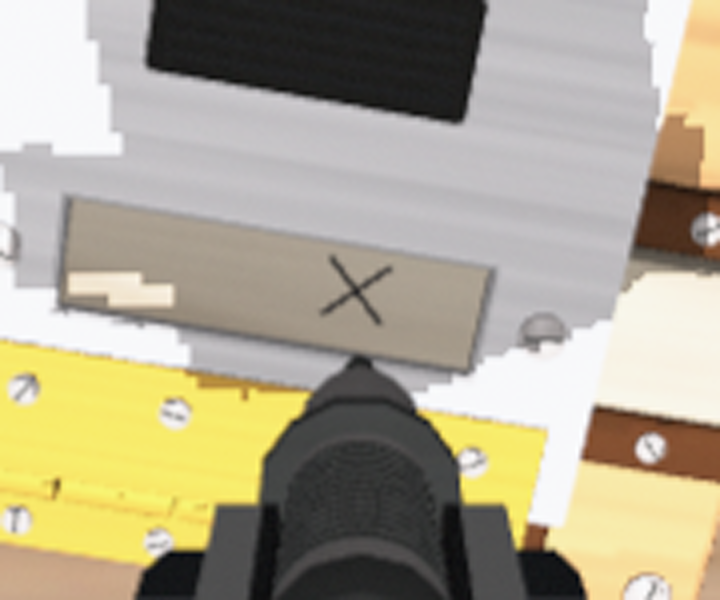

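View pics/s10c.png

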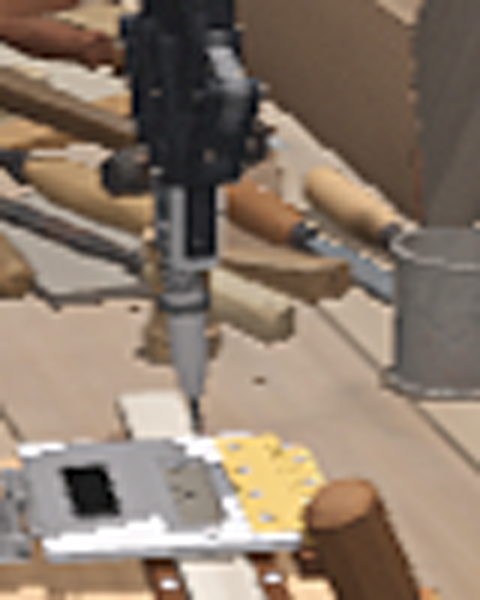

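Run:
```python
from h import *
ms=imaging.camera_model("side");mw=imaging.camera_model("wrist");p=bot.get_obs()['eef_pos']
M=onz(mw,[(318.7,232.2)],.03)[0];print("mark",M)
q=lambda a:(a[0]/6+260-.4,a[1]/6+170-.4)
T,e=tri([mw,ms],[(320.1,248.9),q((195,430))]);print("tip",T,e,T-p)
x=R.from_quat(bot.get_obs()['tool_rot']).apply([1,0,0])
P=onplane(ms,[q((195,430)),q((195,403)),q((191,345)),q((185,302))],p,x);print(P-p)
for a,b in [(1,3),(2,3),(0,3)]:
    d=P[b]-P[a];print(np.degrees(np.arctan2(-d[0],d[2])),np.linalg.norm(d))
# wrist collar: centre bottom
print(proj(mw,[p+[.0,0,-.05],p+[.005,0,-.05]]))
im=cv2.imread("pics/s10.png");crop(im,270,195,45,50,12,"s10d")
```

```text
mark [0.52794785 0.13159814 0.03      ]
tip [0.52995211 0.13259296 0.06200003] [np.float64(0.000310973903948803), np.float64(0.0003109739039487681)] [ 0.00429529  0.00157088 -0.10659892]
[[ 4.17574110e-03  1.84347768e-04 -1.05932304e-01]
 [ 4.08602579e-03  1.77890156e-04 -9.27108972e-02]
 [ 1.98520837e-03  9.08431217e-05 -6.43957960e-02]
 [-9.91109612e-04 -2.80895355e-05 -4.35271535e-02]]
5.893648863849757 0.049445529473304925
8.116872977271 0.021080153084143512
4.733023659232785 0.0626190409849615
[[317.57460504 279.20519641]
 [317.2270743  287.94698182]]
```

View pics/s10d.png

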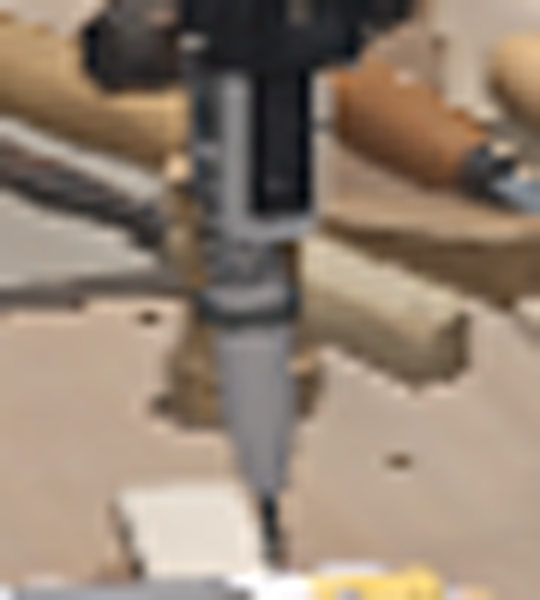

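Emit:
carry_out([
  [0, 0, 0.06, 0.06, -1],
  [0, 0, 0.12, 0.11, -1],
  [0, 0, 0.18, 0.11, -1],
  [0, 0, 0.22, 0.11, -1],
  [0, 0, 0.25, 0.11, -1],
  [0, 0, 0.25, 0.11, -1],
  [0, 0, 0.25, 0.11, -1],
])

```text
clock: 16.25
eef_pos: [0.5254, 0.1309, 0.1432]
tool_rot: [0.753, 0.658, 0.0, 0.0]
ft_force: [0.2, 0.4, -0.6]
grip_width: 0.0182
```

Run:
```python
from h import *
o=bot.get_obs();print(o['clock'],o['eef_pos'],phi_now(),o['ft_force'],o['grip_width'])
m,im=shot("wrist","w11");crop(im,230,160,180,150,4,"w11c")
m,im=shot("side","s11");crop(im,260,190,80,80,7,"s11c")
```

```text
16.25 [0.52537912 0.13091039 0.14315722] 82.31439089261194 [ 0.16643459  0.43308603 -0.63875954] 0.018159480399404532
```

View pics/w11c.png

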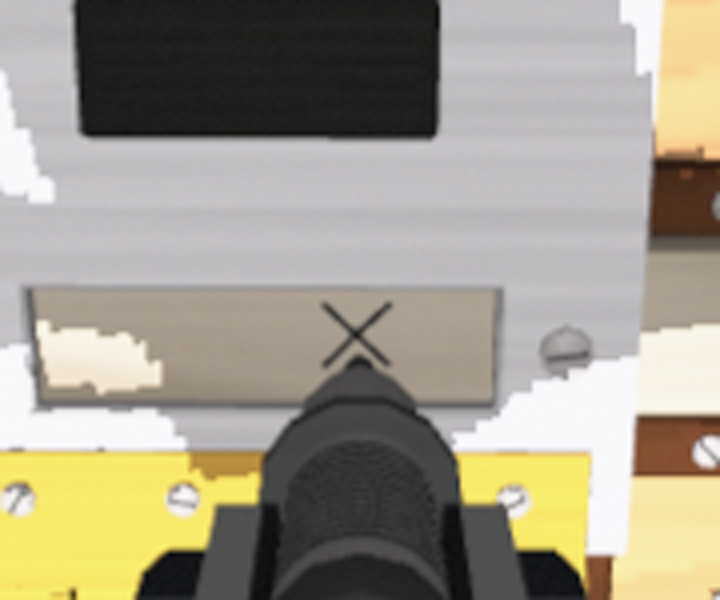

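View pics/s11c.png

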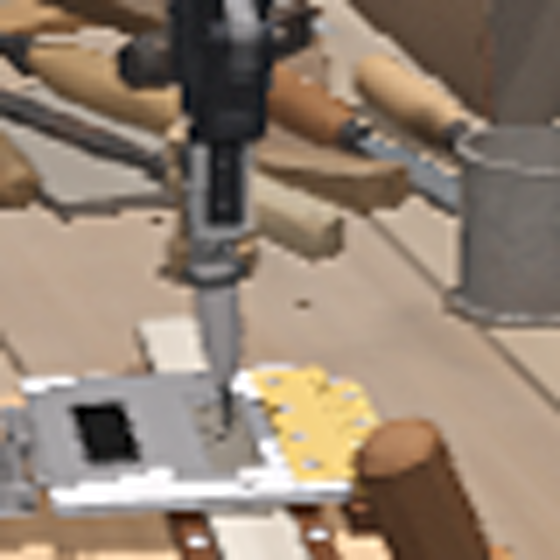

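Emit:
carry_out([
  [0, 0.04, 0, 0, -1],
  [0, 0.07, 0, 0, -1],
  [0, 0.1, 0, 0, -1],
  [0, 0.13, 0, 0, -1],
  [0, 0.16, 0, 0, -1],
  [0, 0.19, 0, 0, -1],
  [0, 0.19, 0, 0, -1],
])

```text
clock: 17.05
eef_pos: [0.5438, 0.1284, 0.1427]
tool_rot: [0.753, 0.658, -0.0, -0.0]
ft_force: [-3.4, 1.0, -0.5]
grip_width: 0.0178
```

Run:
```python
from h import *
o=bot.get_obs();print(o['clock'],o['eef_pos'],phi_now(),o['ft_force'],o['grip_width'])
m,im=shot("wrist","w12");crop(im,230,160,180,150,4,"w12c")
m,im=shot("side","s12");crop(im,260,190,80,80,7,"s12c")
```

```text
17.05 [0.54382019 0.12835364 0.14270671] 82.28776754532672 [-3.38051647  1.00488599 -0.53745199] 0.01784911428902928
```

View pics/w12c.png

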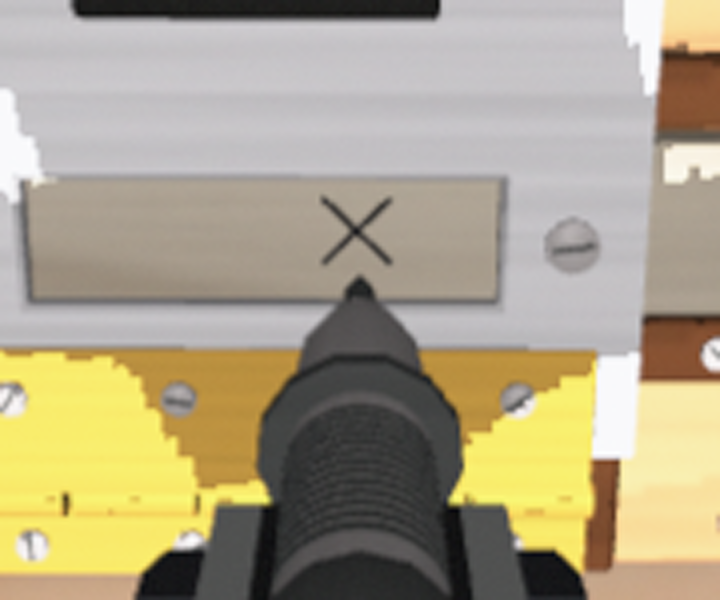

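View pics/s12c.png

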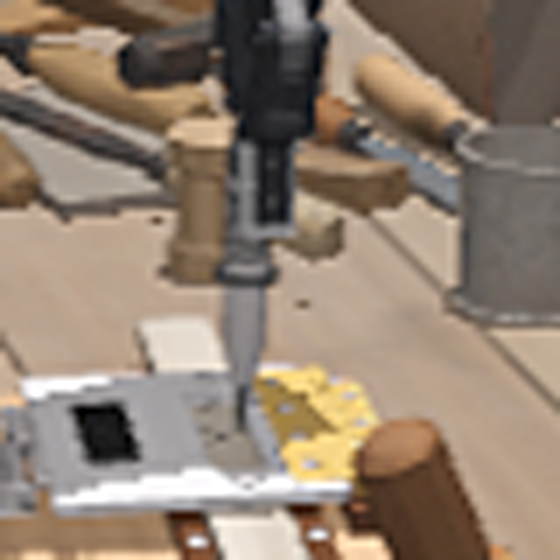

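Emit:
carry_out([
  [0, 0.02, 0, 0, -1],
  [0, 0.04, 0, 0, -1],
  [0, 0.04, 0, 0, -1],
  [0, 0.0, 0, 0, -1],
  [0, -0.04, 0, 0, -1],
  [0, -0.08, 0, 0, -1],
  [0, -0.12, 0, 0, -1],
  [0, -0.12, 0, 0, -1],
  [0, -0.12, 0, 0, -1],
])

```text
clock: 18.05
eef_pos: [0.5326, 0.13, 0.1433]
tool_rot: [0.753, 0.658, 0.0, 0.0]
ft_force: [0.2, 0.1, -1.3]
grip_width: 0.018
```

Run:
```python
from h import *
o=bot.get_obs();print(o['clock'],o['eef_pos'],phi_now(),o['ft_force'],o['grip_width'])
m,im=shot("wrist","w13");crop(im,230,160,180,150,4,"w13c")
m,im=shot("side","s13");crop(im,270,195,50,60,10,"s13c")
```

```text
18.05 [0.53255768 0.12997783 0.14330542] 82.29135436161474 [ 0.24268671  0.07884301 -1.33429559] 0.018014515856386953
```

View pics/w13c.png

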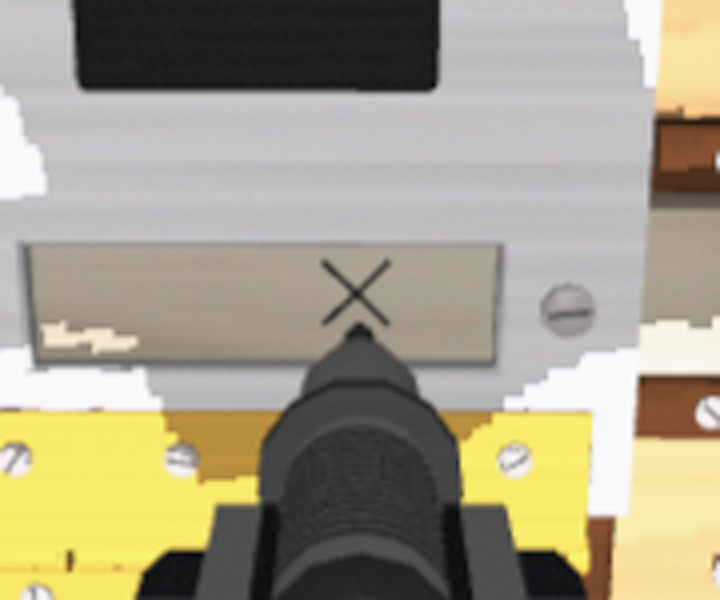

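View pics/s13c.png

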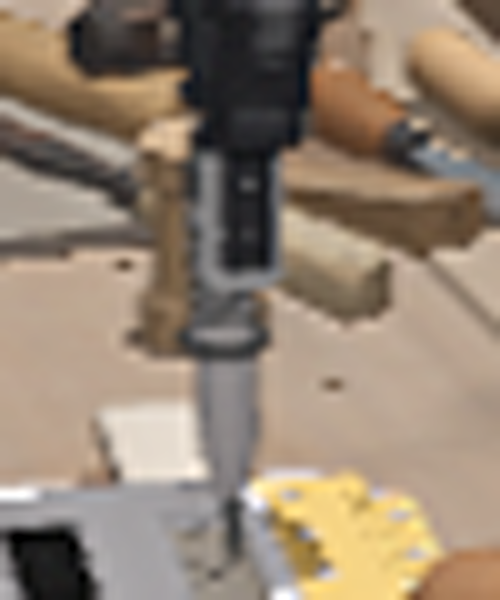

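Run:
```python
from h import *
ms=imaging.camera_model("side");mw=imaging.camera_model("wrist");p=bot.get_obs()['eef_pos']
M=onz(mw,[(357/4+230-.4,292/4+160-.4)],.03)[0];print("mark",M)
q=lambda a:(a[0]/10+270-.45,a[1]/10+195-.45)
T,e=tri([mw,ms],[(360/4+229.6,324/4+159.6),q((235,560))]);print("tip",T,e,T-p)
x=R.from_quat(bot.get_obs()['tool_rot']).apply([1,0,0])
P=onplane(ms,[q((235,560)),q((231,500)),q((229,430)),q((226,342))],p,x);print(P-p)
for a,b in [(1,3),(2,3),(0,3)]:
    d=P[b]-P[a];print(np.degrees(np.arctan2(-d[0],d[2])),np.linalg.norm(d))
# predicted wrist rows of tip/collar for tilts: collar centre at C, tip 66mm along
C=P[3]
for t in [-3,0,3,6]:
    tp=C+.066*np.array([np.sin(np.radians(t)),-.13*np.sin(np.radians(t)),-np.cos(np.radians(t))]);print(t,tp-p,proj(mw,[C])[0],proj(mw,[tp])[0])
```

```text
mark [0.52708142 0.13129559 0.03      ]
tip [0.53202894 0.13112112 0.03464269] [np.float64(0.0007064876603378637), np.float64(0.0007064876603379271)] [-0.00054281  0.00115141 -0.1085511 ]
[[-1.91122990e-04  4.04258118e-05 -1.07880204e-01]
 [-1.41527222e-03  2.03784331e-04 -8.99660675e-02]
 [-2.10193554e-03  2.93988936e-04 -6.93233591e-02]
 [-3.09071310e-03  4.24431425e-04 -4.36792924e-02]]
2.0730283910893115 0.04631761369266353
2.208102617084894 0.0256634536996232
2.585967232900348 0.06426750411976205
-3 [-0.00654489  0.00087347 -0.10958884] [317.6014887  279.24856983] [317.96533564 232.81346055]
0 [-0.00309071  0.00042443 -0.10967929] [317.6014887  279.24856983] [318.00203865 237.7010793 ]
3 [ 3.63460009e-04 -2.46110795e-05 -1.09588842e-01] [317.6014887  279.24856983] [318.03761747 242.62934007]
6 [ 0.00380817 -0.00047242 -0.10931774] [317.6014887  279.24856983] [318.0720649  247.59481727]
```

Emit:
carry_out([
  [0, -0.03, 0, 0, -1],
  [0, -0.05, 0, 0, -1],
  [0, -0.05, 0, 0, -1],
  [0, -0.05, 0.02, 0, -1],
  [0, -0.05, 0.04, 0, -1],
  [0, -0.05, 0.06, 0, -1],
  [0, -0.05, 0.08, 0, -1],
  [0, -0.05, 0.08, 0, -1],
  [0, -0.05, 0.08, 0, -1],
])

```text
clock: 19.05
eef_pos: [0.5275, 0.1307, 0.1354]
tool_rot: [0.753, 0.658, 0.0, 0.0]
ft_force: [-0.3, 0.4, 2.6]
grip_width: 0.018
```

Run:
```python
from h import *
o=bot.get_obs();print(o['clock'],o['eef_pos'],phi_now(),o['ft_force'],o['grip_width'])
m,im=shot("wrist","w14");crop(im,230,160,180,150,4,"w14c")
m,im=shot("side","s14");crop(im,270,195,50,60,10,"s14c")
F=[bot.get_obs()['ft_force'][2]]
for i in range(3): imaging.camera("top");F.append(bot.get_obs()['ft_force'][2])
print(F)
```

```text
19.05 [0.52753466 0.1306868  0.13537472] 82.29101670530484 [-0.31470809  0.36128287  2.59533032] 0.01796130089735317
[np.float64(3.1987069560268417), np.float64(3.048380104685101), np.float64(2.8602075999068104), np.float64(3.255168617239627)]
```

View pics/w14c.png

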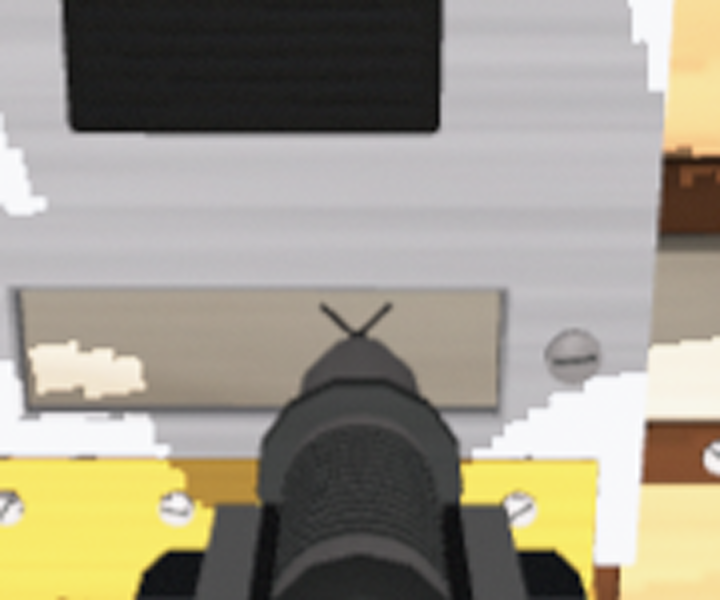

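View pics/s14c.png

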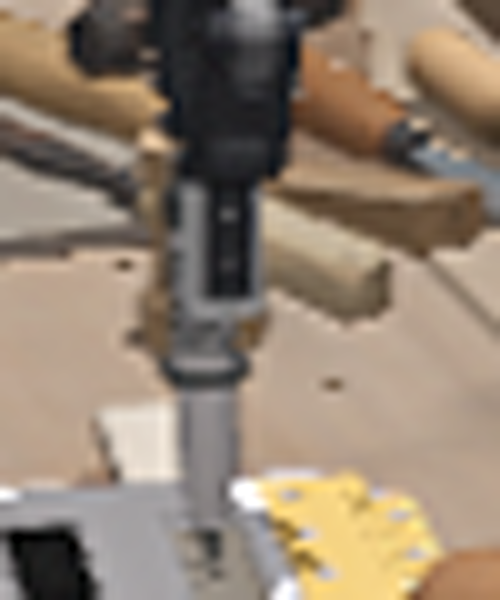

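Run:
```python
from h import *
ms=imaging.camera_model("side");mw=imaging.camera_model("wrist");p=bot.get_obs()['eef_pos']
x=R.from_quat(bot.get_obs()['tool_rot']).apply([1,0,0])
q=lambda a:(a[0]/10+270-.45,a[1]/10+195-.45)
P=onplane(ms,[q((211,522)),q((209,450)),q((205,372))],p,x);print(P,P-p)
# predicted image of strip-contact point and cone-end levels
for z in [.03,.040,.044,.048,.052]:
    uv=proj(ms,[[P[0][0],P[0][1],z]])[0];print(z,(uv-[269.55,194.55])*10)
print("wrist mark", onz(mw,[(357/4+229.6,335/4+159.6)],.03))
uv=proj(mw,[[.5271,.1313,.03]]);print(uv,(uv-[229.6,159.6])*4)
im=cv2.imread("pics/s14.png");crop(im,280,225,25,32,18,"s14d")
im=cv2.imread("pics/w14.png");crop(im,295,225,50,50,12,"w14d")
```

```text
[[0.52569445 0.13091805 0.04703103]
 [0.52503427 0.13100285 0.06831439]
 [0.52382515 0.13116163 0.09113191]] [[-0.00167096  0.00024509 -0.08814301]
 [-0.00233113  0.00032989 -0.06685966]
 [-0.00354026  0.00048867 -0.04404213]]
0.03 [210.6846347  579.14534893]
0.04 [210.86854267 545.65373705]
0.044 [210.94311061 532.20768127]
0.048 [211.01825669 518.73337131]
0.052 [211.09398357 505.23079509]
wrist mark [[0.52678042 0.13136488 0.03      ]]
[[318.81822425 243.8126194 ]] [[356.872897   336.85047762]]
```

View pics/s14d.png

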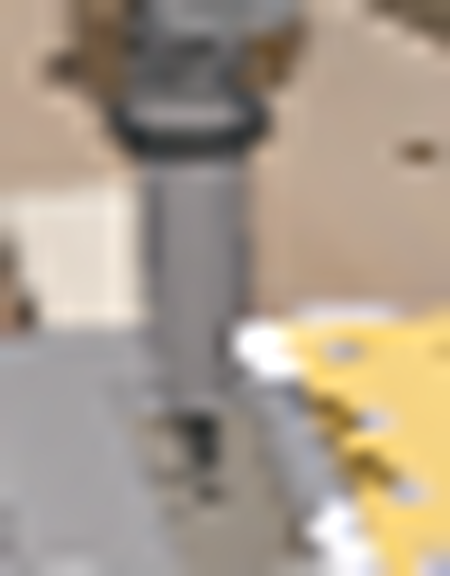

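View pics/w14d.png

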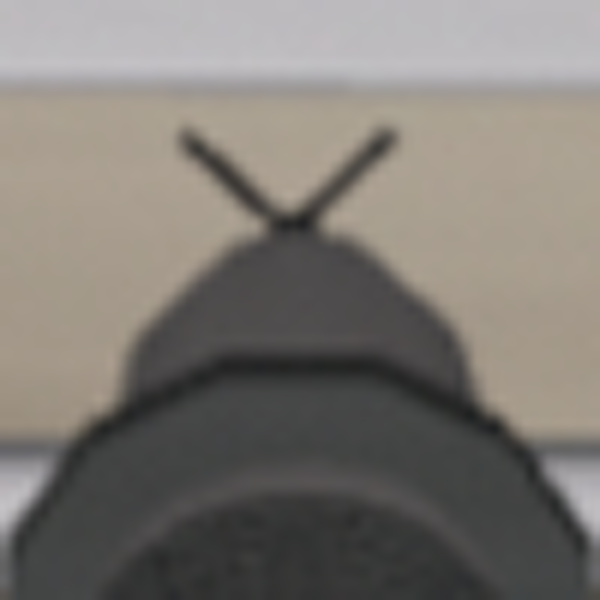

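Run:
```python
from h import *
o=bot.get_obs();print(o['clock'],o['eef_pos'],o['ft_force'],abs(o['joint_vel']).max(),o['grip_width'])
order.job_done()
print(bot.get_obs()['clock'],bot.get_obs()['ft_force'])
```

```text
19.3 [0.52736541 0.13067296 0.13517405] [ 0.02081591 -0.43930072  3.25516862] 0.0013063490743051409 0.017917978502431053
the job is handed in; nothing more can be done
the job is handed in; nothing more can be done
```

I handed the job in at 19.3 s with the leaf shut and the punch held pressed on the cross. The interface reports no verdict, so everything below is from my own measurements.

- **Leaf:** I pressed it down at the pad until the catch took it. The pictures showed it still shut after I lifted away, and it looked shut in the last pictures too.
- **Punch:** I drew it from the rack along its slanted axis. The tool can only point straight down, so I turned the punch upright in the grip by pushing its rod sideways. I did this first against the rim of its hole, where it sprang back to about 5° of lean. I then repeated it against the slot's edge, which briefly put about 3 N on the leaf.

Last checks:

| Check | Result | Allowed |
|---|---|---|
| Lean from upright | about 2.4° | under 7° |
| Point to cross centre | about 1 mm | within 5 mm |
| Cone end above the leaf's top face | about 7 mm | not resting on it |
| Force reading on the tool | about 3.1 N, or about 4.5 N on the point after allowing for the punch's weight | 1 to 10 N |

- **How far the point is pushed in:** my estimates disagree. The force gives about 6.5 mm, the side picture about 5 to 6 mm, and the depth moved about 4 mm. All are inside the allowed 2.5 to 9.8 mm.
- **Seeing the point:** in the last wrist picture the cone hides the tip, so its place on the cross is worked out from the punch's axis rather than seen directly.
- **Try square, block plane and spool:** I never touched them on purpose, but I did not measure their positions at the end.

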